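# Fit the splash guard and seat the mixing paddle

## Robot

A 6-joint arm with a two-finger parallel gripper is mounted at the origin on the work surface. World frame = base frame: x ahead of the robot, y to its left, z up, the work surface at z = 0. Lengths are in mm, angles in rad, forces in N, time in s.
With the tool pointing down it reaches from about 300 to 775 mm from the base axis. Payload 14.6 kg.
Tool frame: the origin (TCP) lies midway between the tips of the shut fingers; the grasp point (between the pads) lies 19 mm behind it; z points along the fingers, y is the direction in which the jaws open and shut (so a half turn about z gives the same grasp; the last joint's range is limited). The gripper opens to 94 mm and grips with 3 to 60 N. Pads are 16 mm wide; open, the fingers measure 119 mm over their backs; the gripper's body (75 mm by 177 mm) begins 78 mm behind the grasp point.
Start: joints at [-1.309, 0.3, 1.521, -0, 1.321, -0.067], TCP at [177.592, -520.529, 205.446] pointing down, gripper open.
Joint ranges: [-3.03, 3.03], [-0.79, 2.21], [0.23, 2.52], [-1.04, 4.18], [0, 3.07], [-2.55, 2.55]. Speed limits (rad/s): [2.22, 2.22, 2.57, 3.14, 3.14, 3.14].

## Interface

Orientations are given as [roll, pitch, yaw] about the fixed x, y, z axes, in that order (R = Rz(yaw) Ry(pitch) Rx(roll)).
In Python, from cell import read_state, camera, get_calibration, sign_off gives the robot as it stands.
- The arm moves only by the tool carry_out, never from a script. Its argument "series" is a list of rows, each an object with "delta_pos": the shift along the world's x, y, z in mm, a list of three; "turn": the turn, a rotation vector about the world's x, y, z in rad, a list of three; "hand": the opening, from 0 (shut) to 1 (fully open). A call has 1 to 8 rows; each row is the pose to reach, as a shift and turn from the pose commanded when the call began; what a row does not reach only later rows make up. A row lasts 1/8 s, in which the tool goes at most 62.5 mm and 10.7 degrees, less where a joint would pass 70% of its speed; a pose out of reach is approached as far as the arm can. A call with a gripper value outside its range is refused whole. The fingers move at their own pace and stop on an object; "squeeze" is the grip in N (left out, the last holds). Time passes only in rows, so rows that repeat a pose let the fingers close. It gives the time, the measured TCP pose, the force and the opening at its end, in the units of the state.
- read_state(): the state, without advancing time (a new reading comes with each control period).
- camera(name): name is "scene" or "top" or "wrist"; returns the picture (480x640x3 uint8, red, green, blue); there is no depth.
- get_calibration(name): a dict with "intrinsics" (3x3 intrinsics, pixels), "pose" (4x4, takes a point from camera to world coordinates). Camera axes: x right, y down, z forward; pixel columns grow to the right and rows downward; lengths in mm; the calibration is good to about 2 mm. A picture is of the moment at which its call begins: read the wrist's pose just before it. get_calibration takes no time and is no camera call; for the wrist camera it gives the pose at the moment of the call.
- sign_off(): hands the job in, once; it reports no verdict.
The state is a dict: "clock": time; "joints": joint angles; "qd": joint speeds; "effort": joint torques, N m; "eef_pos": TCP position; "eef_rot": TCP orientation; "wrist_force": force on the tool from outside, world axes, zero at the start; "moment": the same for the moment, N m; "finger_gap": finger opening in mm.
Only numpy, scipy, OpenCV 4.12 (cv2) and the standard library are available. Lean on these libraries where they do the work, as an engineer would, in place of code of your own. Each camera call takes 0.05 s, during which the arm holds its last target.

## Task

Get the white mixing machine ready: first take the splash guard out of its wooden rack, slide it all the way down into the guard slot on the side of the machine and let go of it. Then take the mixing paddle by its blue knob out of the wooden stand, turn it until its cross-shaped foot meshes with the orange drive coupling in the middle of the machine, push it fully home against the spring and finish while still gripping the knob and pressing it down. Leave the jug, the oil bottle and the steel bowl where they are.

Things in the scene. Friction and masses are not known exactly. Their poses are not given: they have to be found in the camera images.
- machine: White motor base of a mixing machine, fixed, 200 mm along x, 180 mm along y, deck 100 mm above the table. Origin: its centre, on the table; the drive coupling is above it. Around the coupling a round metal pan rim, outer radius 74 mm, top 126 mm above the table (highest part). The grey guard slot is on its +y side (left seen from the robot).
- slot_mouth (a point): Centre of the mouth of the machine's guard slot, 100 mm above the table, 105 mm to +y from the machine's centre, axes as the machine's. Slot 124 mm long (x), 8.5 mm wide (y), floor 40 mm below this point. Sloping lips, up to 4 mm above this point, widen the mouth by 4 mm all round.
- guard_grip (a point): Centre of the red grip bar (70 mm along x, 14 along y, 22 high) of the loose splash guard, 120 g, upright in the rack at first. Under the bar a clear panel with red side edges, 120 mm along x, 6 mm thick; its bottom edge is 99 mm below this point. Fully home in the slot, this point is 59 mm above slot_mouth. Either way round will do.
- rack_top (a point): Wooden rack, fixed, 150 mm along x, 70 mm along y (its upper part 42 mm), 46 mm high; this point is the centre of its top. A slot 126 mm along x and 10 mm wide along y, 34 mm deep, holds the guard.
- paddle_grip (a point): Centre of the blue knob, a 30 mm cube with faces along x and y and a white cross on top, of the loose mixing paddle, about 150 g, upright in the stand. Below this point: two wings 53 mm out along +x and -x, 27 to 51 mm below; round shoulder of radius 19 mm, underside 60 mm below; under it the cross-shaped foot, its end 86 mm below.
- paddle_foot (a point): Centre of the lower end of the paddle's orange foot, 86 mm below paddle_grip, same axes. The foot is a cross with arms along x and y, 32 mm tip to tip, 6.5 mm thick, 26 mm long up to the shoulder.
- stand_top (a point): Wooden block, fixed, 100 x 100 mm, 45 mm high; this point is the centre of its top, with a round blind hole of 37 mm diameter and 23.5 mm deep in which the paddle's foot stands (lift it straight up to take it out).
- coupling (a point): Centre of the top of the drive coupling, 112 mm above the table: a black ring 48 mm across with four orange blocks that leave a cross-shaped socket, arms along this frame's x and y, 9 mm wide, 40 mm tip to tip, chamfered 2.5 mm. Any quarter turn of the paddle fits. It stands at any angle, turns only stiffly (0.2 N m). Fully home, the paddle's shoulder rests on it: paddle_grip 60 mm above.
- ejector (a joint): Travel (m) of the sprung ejector pin inside the coupling: 0 free, its top 14 mm below the coupling's top; 0.012 when the paddle is fully home. Pushes up with 3 N at first, 10 N at home, and lifts the paddle again if that is let go.
- jug: Bystander: clear measuring jug, 84 mm across, 110 mm high, with a handle; origin under its centre.
- oil: Bystander: amber oil bottle with a red cap, 70 mm across, 190 mm high; origin under its centre.
- bowl: Bystander: small steel bowl, 90 mm across, 40 mm high; origin under its centre.
Not all that is in view belongs to the job. What is shaped like the part that bears paddle_grip but purple is not meant. Of the things that look like the part that bears guard_grip, the larger one is meant.

How it is judged (in metres and radians):
On the way, in this order (a step that is already met when the one before it is completed fails the run):
1. the splash guard is fully down in the machine's slot and let go (z of guard_grip in the frame of slot_mouth below 0.063 m and horizontal distance between guard_grip and slot_mouth below 0.012 m and angle between the x axis of guard_grip and the x axis of slot_mouth, either way round below 0.1 rad and contact force between the fingers and guard below 0.2 N), for 0.2 s.
2. the paddle is meshed with the coupling and pressed fully home (z of paddle_grip in the frame of coupling below 0.063 m and horizontal distance between paddle_grip and coupling below 0.008 m and contact force between the fingers and paddle above 2 N), for 0.3 s.
At the end, for the whole second after the job is handed in: The guard stands fully down in the machine's slot (within 4 mm of the floor, lined up with it) and is released; the paddle is meshed with the coupling, upright, within 3 mm of fully home against the ejector spring, and the fingers still hold it there (more than 2 N of contact) (all of step 2 and z of guard_grip in the frame of slot_mouth below 0.063 m and horizontal distance between guard_grip and slot_mouth below 0.012 m and angle between the x axis of guard_grip and the x axis of slot_mouth, either way round below 0.1 rad and angle between guard_grip's own z axis and vertical below 0.12 rad and angle between paddle_grip's own z axis and vertical below 0.1 rad and (angle between the x axis of paddle_grip and the x axis of coupling, either way round below 0.2 rad or angle between the x axis of paddle_grip and the y axis of coupling, either way round below 0.2 rad)); the arm keeps its last pose, push and grip.
It fails at once if the jug, the oil bottle or the steel bowl is moved (more than 30 mm) or knocked over (distance of any of jug, oil, bowl from where it was at the start of the episode above 0.03 m or angle between any of jug, oil, bowl's own z axis and vertical above 0.4 rad).
It also fails if it takes over 64 s, if anything falls off the work surface, if the arm or the gripper's body presses on something with over 40 N, if the wrist force passes 120 N, or if a joint passes its speed limit or range.

## Working session

There is one attempt and no reset: what is moved stays moved. The work goes in short steps, Python scripts to look and compute and a tool call to move; the robot and the scene stay as the last step left them, time stands still between calls to the robot, and variables do not carry over. Pictures are saved under pics/ and viewed, and the job is handed in when it is done.

Besides the shell and the picture viewer there is one more tool, called after ">>>" as name(argument=value, ...) on one line, values as JSON. carry_out: Moves the arm, as the interface text tells. Its arguments: {"type":"object","properties":{"series":{"type":"array"},"squeeze":{"type":"number"}},"required":["series"]}

```bash
ls; mkdir -p pics; python3 - <<'E'
from cell import *
import cv2
print(read_state())
for n in ["scene","top","wrist"]:
    c=get_calibration(n); print(n,c)
    cv2.imwrite(f"pics/{n}0.png",camera(n)[:,:,::-1])
E
```

```text
pics
{'clock': 0.0, 'joints': array([-1.30863986e+00,  3.00467507e-01,  1.52159785e+00, -2.59386971e-05,
        1.32071129e+00, -6.65849117e-02]), 'qd': array([-1.10897187e-03,  1.78543528e-03,  1.51982924e-03,  1.25334024e-03,
        7.87611274e-04, -4.35271821e-05]), 'effort': array([-3.70064654e-04, -5.31806552e+01, -3.52734375e+01,  7.08445231e-02,
        2.44358007e-02, -4.29990610e-05]), 'eef_pos': array([ 177.49617851, -520.28275522,  204.88121347]), 'eef_rot': array([-3.14040961e+00, -5.37096131e-05,  3.28747782e-01]), 'wrist_force': array([-0.2801345 , -0.53209071, -0.22045548]), 'moment': array([-0.00907473, -0.04534159,  0.0021145 ]), 'finger_gap': 93.92110038329373}
scene {'intrinsics': array([[529.79538083,   0.        , 312.55690451],
       [  0.        , 529.79538083, 233.09058902],
       [  0.        ,   0.        ,   1.        ]]), 'pose': array([[-7.34183060e-01,  5.58980511e-01, -3.85377766e-01,
         1.05461078e+03],
       [ 6.78950933e-01,  6.05229404e-01, -4.15599565e-01,
         5.00320887e+02],
       [ 9.29898810e-04, -5.66778755e-01, -8.23869516e-0
[... 465 characters left out ...]
],
       [-1.77708125e-02, -1.53873238e-01, -9.87930779e-01,
         1.37945534e+03],
       [ 0.00000000e+00,  0.00000000e+00,  0.00000000e+00,
         1.00000000e+00]])}
wrist {'intrinsics': array([[342.46722923,   0.        , 322.57479056],
       [  0.        , 342.46722923, 240.15346568],
       [  0.        ,   0.        ,   1.        ]]), 'pose': array([[ 3.21961347e-01, -9.14859035e-01, -2.43667471e-01,
         2.47994368e+02],
       [-9.46752440e-01, -3.11343926e-01, -8.20047404e-02,
        -4.96723149e+02],
       [-8.41609228e-04,  2.57095129e-01, -9.66385734e-01,
         3.84128193e+02],
       [ 0.00000000e+00,  0.00000000e+00,  0.00000000e+00,
         1.00000000e+00]])}
```

View pics/scene0.png

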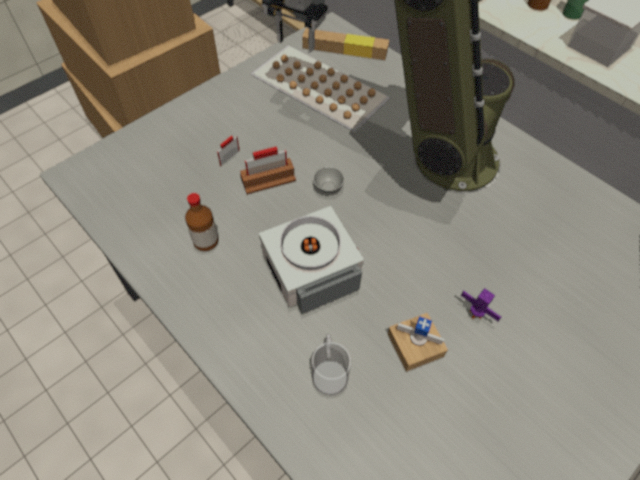

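View pics/top0.png

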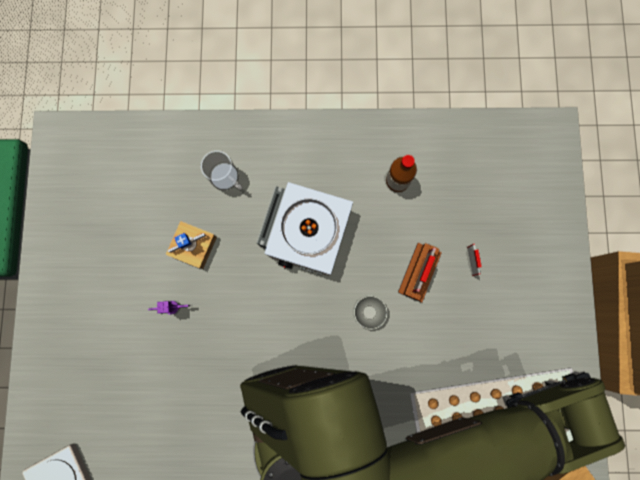

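View pics/wrist0.png

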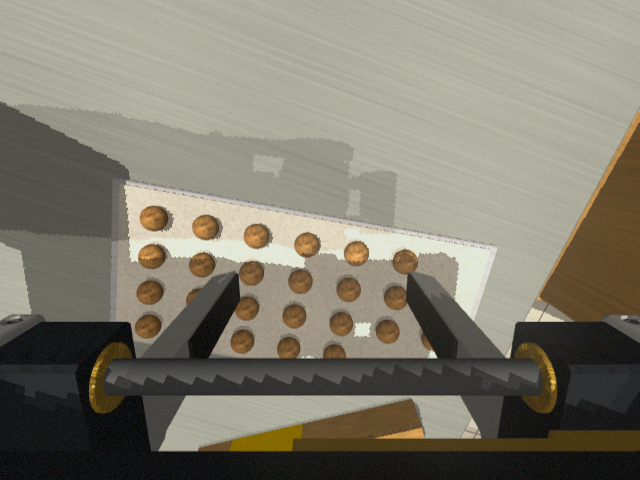

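```bash
cat > h.py <<'E'
import numpy as np, cv2
from cell import *
def onplane(c,uv,z):
    K=c["intrinsics"];P=c["pose"]
    uv=np.atleast_2d(np.array(uv,float))
    d=np.c_[(uv[:,0]-K[0,2])/K[0,0],(uv[:,1]-K[1,2])/K[1,1],np.ones(len(uv))]@P[:3,:3].T
    o=P[:3,3]; return o+d*((z-o[2])/d[:,2])[:,None]
def proj(c,p):
    K=c["intrinsics"];P=c["pose"]
    q=(np.atleast_2d(np.array(p,float))-P[:3,3])@P[:3,:3]
    return q[:,:2]/q[:,2:]*K[0,0]+K[:2,2]
def mask(im,name):
    h=cv2.cvtColor(im,cv2.COLOR_RGB2HSV); H,S,V=[h[:,:,i].astype(int) for i in range(3)]
    if name=="red": m=((H<6)|(H>174))&(S>170)&(V>90)
    if name=="blue": m=(H>100)&(H<128)&(S>130)&(V>60)
    if name=="orange": m=(H>=4)&(H<18)&(S>170)&(V>120)
    if name=="grey": m=(S<30)&(V<110)
    return m.astype(np.uint8)*255
def blobs(m,amin=15):
    n,l,s,c=cv2.connectedComponentsWithStats(m)
    out=[]
    for i in range(1,n):
        if s[i,4]>=amin:
            pts=np.argwhere(l==i)[:,::-1].astype(np.float32)
            out.append((int(s[i,4]),c[i].round(1),cv2.minAreaRect(pts),pts))
    return sorted(out,key=lambda t:-t[0])
E
python3 - <<'E'
from h import *
for n in ["top","scene"]:
    im=cv2.imread(f"pics/{n}0.png")[:,:,::-1].copy(); c=get_calibration(n)
    for k,z in (("red",122),("blue",122),("orange",112)):
        for b in blobs(mask(im,k),8)[:5]: print(n,k,b[0],b[1],onplane(c,[b[1]],z).round(0)[0,:2],[np.round(x,1) for x in b[2]])
im=cv2.imread("pics/top0.png")
a=cv2.resize(im[220:320,380:500],None,fx=3.3,fy=3.3,interpolation=2);b=cv2.resize(im[220:320,120:240],None,fx=3.3,fy=3.3,interpolation=2)
cv2.imwrite("pics/crop0.png",np.hstack([a,b]))
E
```

```text
top red 179 [427.3 268.4] [ 466. -320.] [array([427.4, 268.2]), array([ 6.5, 27.5]), np.float64(21.8)]
top red 119 [407.6 160.8] [ 749. -278.] [array([407. , 160.5]), array([11., 12.]), np.float64(90.0)]
top red 65 [477.2 258.1] [ 492. -447.] [array([477.3, 258. ]), array([16.7,  3.7]), np.float64(78.7)]
top blue 75 [183.5 241.1] [538. 304.] [array([182.1, 240.2]), array([11.2, 11.6]), np.float64(63.4)]
top blue 14 [176.8 238.4] [545. 321.] [array([176.8, 238.3]), array([2.8, 4.9]), np.float64(45.0)]
top orange 327 [417.2 272.3] [ 457. -296.] [array([418.6, 270.6]), array([15. , 54.6]), np.float64(13.5)]
top orange 228 [410.1 268.2] [ 468. -278.] [array([410. , 268.3]), array([ 4.3, 51.8]), np.float64(21.8)]
top orange 14 [313.3 225.5] [579. -31.] [array([313.5, 225.5]), array([3., 3.]), np.float64(90.0)]
top orange 13 [307.4 221.6] [589. -15.] [array([307.5, 221.5]), array([3., 3.]), np.float64(90.0)]
top orange 13 [309.4 231.4] [564. -21.] [array([309.5, 231.5]), array([3., 3.]), np.float64(90.0)]
scene red 129 [265.  152.7] [ 471. -320.] [array([265.2, 152.7]), array([ 5.7, 22.8]), np.float64(75.1)]
scene red 107 [193.3 199.4] [ 709. -320.] [array([193. , 199.5]), array([11., 10.]), np.float64(90.0)]
scene red 38 [226.4 141.6] [ 523. -424.] [array([226.6, 141.7]), array([ 3.1, 12.8]), np.float64(51.3)]
scene blue 92 [421.2 329.5] [556. 309.] [array([421.3, 329.2]), array([12.3,  9.1]), np.float64(21.8)]
scene blue 8 [420.5 318.8] [538. 292.] [array([420.6, 318.7]), array([3.5, 1.6]), np.float64(18.4)]
scene blue 8 [428.8 321.6] [529. 308.] [array([428.8, 321.3]), array([2.8, 2.1]), np.float64(45.0)]
scene orange 46 [196.7 218.9] [ 736. -270.] [array([196.5, 219.2]), array([9.8, 7.9]), np.float64(59.0)]
scene orange 32 [313.8 243.5] [571. -17.] [array([313.9, 243.4]), array([9.4, 3.3]), np.float64(80.5)]
scene orange 31 [306. 244.] [586. -29.] [array([305.9, 244.1]), array([10.1,  3.3]), np.float64(84.3)]
```

View pics/crop0.png

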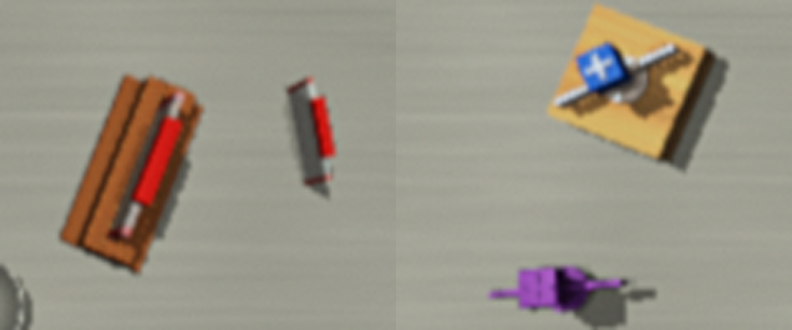

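The guard lookalikes are at top (427,268) and (477,258). The first one, red and larger, stands in the wooden rack, so it is the one meant. The paddle lookalikes are blue at (183,240) in the stand and purple at (170,307), and the blue one is meant. The crop confirms both. I'll move over the guard and look closer.

>>> carry_out(series=[{"delta_pos": [280, 205, 55], "turn": [0, 0, -0.74], "hand": 1}, {"delta_pos": [280, 205, 55], "turn": [0, 0, -0.74], "hand": 1}, {"delta_pos": [280, 205, 55], "turn": [0, 0, -0.74], "hand": 1}, {"delta_pos": [280, 205, 55], "turn": [0, 0, -0.74], "hand": 1}, {"delta_pos": [280, 205, 55], "turn": [0, 0, -0.74], "hand": 1}, {"delta_pos": [280, 205, 55], "turn": [0, 0, -0.74], "hand": 1}, {"delta_pos": [280, 205, 55], "turn": [0, 0, -0.74], "hand": 1}, {"delta_pos": [280, 205, 55], "turn": [0, 0, -0.74], "hand": 1}])

```text
clock: 1.15
eef_pos: [457.2, -315.6, 260.0]
eef_rot: [-3.142, 0.001, -0.411]
wrist_force: [-0.5, 0.2, 0.8]
finger_gap: 94.0
```

```bash
cat > look.py <<'E'
import sys
from h import *
import pickle
s=read_state(); c=get_calibration("wrist"); im=camera("wrist")
cv2.imwrite(f"pics/{sys.argv[1]}.png",im[:,:,::-1]); pickle.dump((s,c,im),open(f"{sys.argv[1]}.pkl","wb"))
print(s["clock"],s["eef_pos"].round(1),s["eef_rot"].round(3),s["wrist_force"].round(1),s["finger_gap"])
E
python3 look.py w1
```

```text
1.15 [ 457.2 -315.6  260. ] [-3.142e+00  1.000e-03 -4.110e-01] [-0.5  0.2  0.8] 94.01814390910108
```

View pics/w1.png

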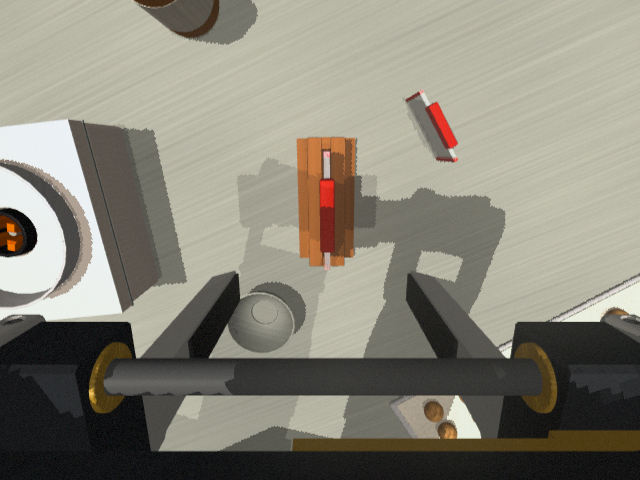

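```bash
python3 - <<'E'
from h import *
import pickle
s,c,im=pickle.load(open("w1.pkl","rb"))
for b in blobs(mask(im,"red"),60)[:4]:
    box=cv2.boxPoints(b[2]); w=onplane(c,box,122)
    print(b[0],b[1],box.round(0).tolist(),w[:,:2].round(1).tolist(),w.mean(0).round(1),onplane(c,[b[1]],122)[0].round(1))
    e=w[np.argsort(w[:,0])]; d=e[2:].mean(0)-e[:2].mean(0); print("yaw",np.arctan2(d[1],d[0]),np.linalg.norm(d))
    f=cv2.fitLine(onplane(c,b[3],122)[:,:2].astype(np.float32),2,0,.01,.01).ravel(); print("fit",np.arctan2(f[1],f[0]))
print("bowl",onplane(c,[[262,322]],25))
E
```

```text
1032 [326.9 214.1] [[320.0, 251.0], [320.0, 179.0], [334.0, 179.0], [334.0, 251.0]] [[439.0, -305.4], [502.0, -333.0], [496.9, -344.8], [433.6, -317.8]] [ 467.9 -325.2  122. ] [ 469.6 -325.9  122. ]
yaw -0.4085155236894782 68.7493412199328
fit -0.4084937
444 [442.4 124.7] [[428.0, 106.0], [436.0, 102.0], [457.0, 144.0], [449.0, 148.0]] [[521.8, -444.0], [522.1, -451.8], [481.3, -457.7], [480.9, -449.7]] [ 501.5 -450.8  122. ] [ 502.1 -450.6  122. ]
yaw 0.14093486193810506 41.22428238680637
fit 0.13772139
bowl [[ 352.90510574 -182.10851203   25.        ]]
```

>>> carry_out(series=[{"delta_pos": [10.5, -9.5, -60], "turn": [0, 0, 0], "hand": 1}, {"delta_pos": [10.5, -9.5, -120], "turn": [0, 0, 0], "hand": 1}, {"delta_pos": [10.5, -9.5, -168], "turn": [0, 0, 0], "hand": 0.6}, {"delta_pos": [10.5, -9.5, -168], "turn": [0, 0, 0], "hand": 0.35}, {"delta_pos": [10.5, -9.5, -168], "turn": [0, 0, 0], "hand": 0.35}, {"delta_pos": [10.5, -9.5, -168], "turn": [0, 0, 0], "hand": 0.35}], squeeze=30)

```text
clock: 1.95
eef_pos: [468.7, -326.0, 94.8]
eef_rot: [3.141, -0.003, -0.412]
wrist_force: [0.5, 0.1, 0.4]
finger_gap: 57.3
```

```bash
python3 look.py w2
```

```text
1.95 [ 468.7 -326.    94.8] [ 3.141e+00 -3.000e-03 -4.120e-01] [0.5 0.1 0.4] 57.32750704684592
```

View pics/w2.png

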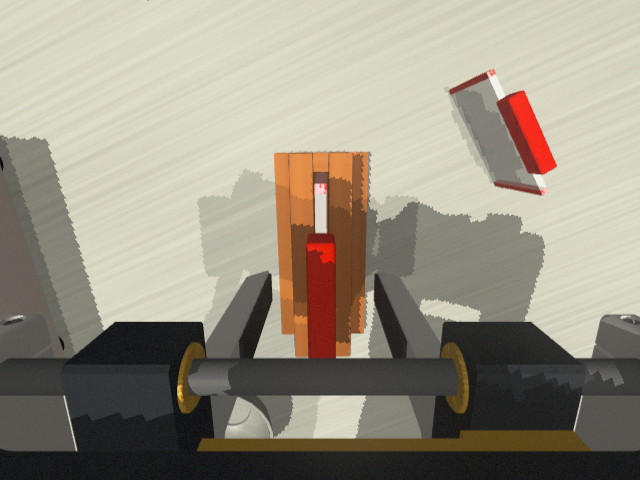

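The fingers straddle the bar, with the bar at u≈321 and the jaw centre at ≈323. I'll close on it.

>>> carry_out(series=[{"delta_pos": [0, 0, 0], "turn": [0, 0, 0], "hand": 0}, {"delta_pos": [0, 0, 0], "turn": [0, 0, 0], "hand": 0}, {"delta_pos": [0, 0, 0], "turn": [0, 0, 0], "hand": 0}, {"delta_pos": [0, 0, 0], "turn": [0, 0, 0], "hand": 0}, {"delta_pos": [0, 0, 0], "turn": [0, 0, 0], "hand": 0}, {"delta_pos": [0, 0, 0], "turn": [0, 0, 0], "hand": 0}], squeeze=30)

```text
clock: 2.75
eef_pos: [468.1, -325.0, 92.4]
eef_rot: [-3.142, -0.0, -0.411]
wrist_force: [-0.3, 0.6, 0.3]
finger_gap: 13.4
```

>>> carry_out(series=[{"delta_pos": [0, 0, 15], "turn": [0, 0, 0], "hand": 0}, {"delta_pos": [0, 0, 35], "turn": [0, 0, 0], "hand": 0}, {"delta_pos": [0, 0, 60], "turn": [0, 0, 0], "hand": 0}, {"delta_pos": [0, 0, 110], "turn": [0, 0, 0], "hand": 0}, {"delta_pos": [0, 0, 158], "turn": [0, 0, 0], "hand": 0}, {"delta_pos": [0, 0, 158], "turn": [0, 0, 0], "hand": 0}])

```text
clock: 3.5
eef_pos: [469.0, -325.7, 255.2]
eef_rot: [3.14, -0.007, -0.411]
wrist_force: [-0.9, -0.5, -2.0]
finger_gap: 13.6
```

```bash
python3 look.py w3; python3 - <<'E'
from h import *
for n in ["top","scene"]:
    im=camera(n); cv2.imwrite(f"pics/{n}1.png",im[:,:,::-1])
    x,y,w,h=(220,150,160,120) if n=="top" else (240,180,160,120)
    cv2.imwrite(f"pics/{n}1c.png",cv2.resize(im[y:y+h,x:x+w,::-1],None,fx=5,fy=5,interpolation=2))
E
```

```text
3.5 [ 469.  -325.7  255.2] [ 3.14  -0.007 -0.411] [-0.9 -0.5 -2. ] 13.602968265854674
```

View pics/w3.png

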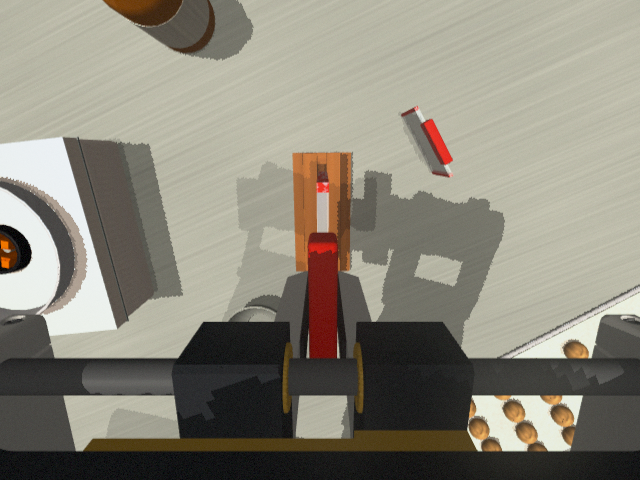

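View pics/top1c.png

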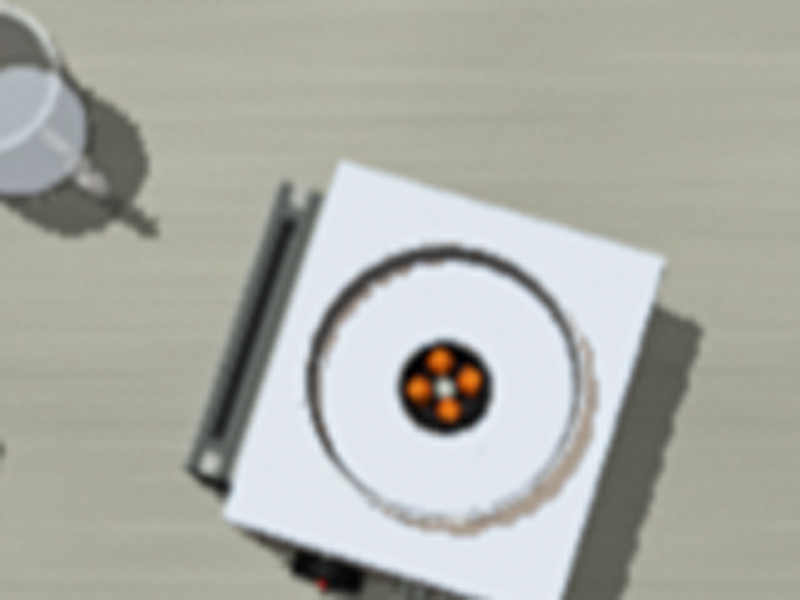

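View pics/scene1c.png

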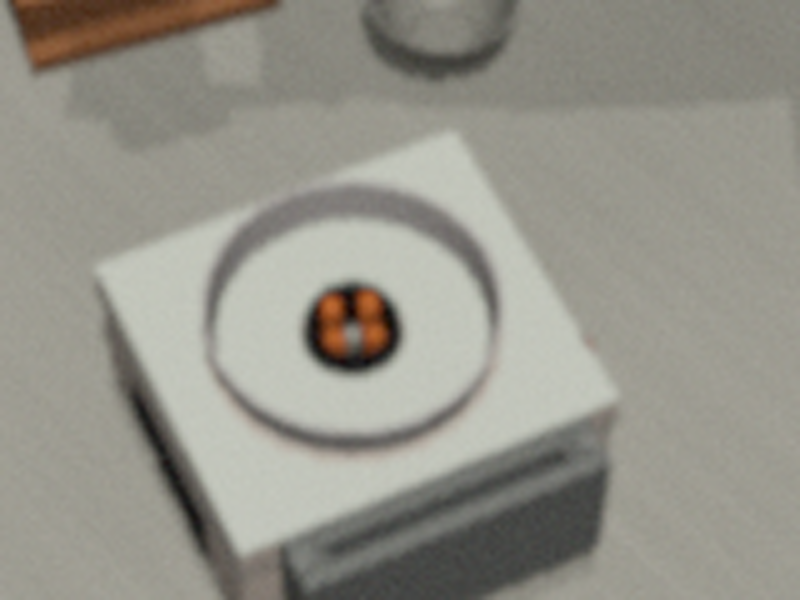

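```bash
python3 - <<'E'
from h import *
c=get_calibration("top")
f=lambda p,z:onplane(c,np.array(p)/5.+[220,150],z)[:,:2].round(1)
w=f([[342,160],[663,262],[228,520]],100); print(w)
d=w[0]-w[2]; a=np.arctan2(d[1],d[0]); e=w[1]-w[0]; print("yaw",a,np.arctan2(e[0],-e[1]),np.linalg.norm(d),np.linalg.norm(e))
ctr=(w[1]+w[2])/2; print("ctr",ctr, f([[444,386]],112))
for aa in(a,):
  print("slot",ctr+105*np.array([-np.sin(aa),np.cos(aa)]))
print("slot direct",f([[287,200],[213,455]],104), f([[253,327]],104))
print("orange",f([[441,358],[470,380],[448,410],[418,389]],112))
E
```

```text
[[ 699.    36.1]
 [ 642.8 -133.9]
 [ 506.3   93.8]]
yaw -0.29093300994408067 -0.3192779349214213 201.15312575249732 179.0487084566655
ctr [574.55 -20.05] [[574.6 -19. ]]
slot [604.66884592  80.53754953]
slot direct [[676.3  64.8]
 [539.9 101.7]] [[607.8  81.8]]
orange [[589.4 -17.4]
 [577.8 -32.5]
 [562.  -21.1]
 [573.1  -5.5]]
```

>>> carry_out(series=[{"delta_pos": [4, 55, 0], "turn": [0, 0, 0.015], "hand": 0}, {"delta_pos": [8, 110, 0], "turn": [0, 0, 0.03], "hand": 0}, {"delta_pos": [13, 165, 0], "turn": [0, 0, 0.045], "hand": 0}, {"delta_pos": [18, 220, 0], "turn": [0, 0, 0.06], "hand": 0}, {"delta_pos": [22, 275, 0], "turn": [0, 0, 0.07], "hand": 0}, {"delta_pos": [26, 330, 0], "turn": [0, 0, 0.08], "hand": 0}, {"delta_pos": [32, 385, 0], "turn": [0, 0, 0.1], "hand": 0}, {"delta_pos": [36, 435, 0], "turn": [0, 0, 0.11], "hand": 0}])

```text
clock: 4.65
eef_pos: [503.5, 111.9, 249.2]
eef_rot: [3.141, 0.002, -0.3]
wrist_force: [-0.0, -0.4, -1.1]
finger_gap: 13.8
```

>>> carry_out(series=[{"delta_pos": [0, 0, 0], "turn": [0, 0, 0], "hand": 0}, {"delta_pos": [0, 0, 0], "turn": [0, 0, 0], "hand": 0}, {"delta_pos": [0, 0, 0], "turn": [0, 0, 0], "hand": 0}, {"delta_pos": [0, 0, 0], "turn": [0, 0, 0], "hand": 0}])

```text
clock: 5.15
eef_pos: [504.1, 109.1, 250.4]
eef_rot: [3.141, 0.0, -0.303]
wrist_force: [0.2, 0.2, -1.2]
finger_gap: 13.5
```

```bash
python3 look.py w4
```

```text
5.15 [504.1 109.1 250.4] [ 3.141  0.    -0.303] [ 0.2  0.2 -1.2] 13.513705214224284
```

View pics/w4.png

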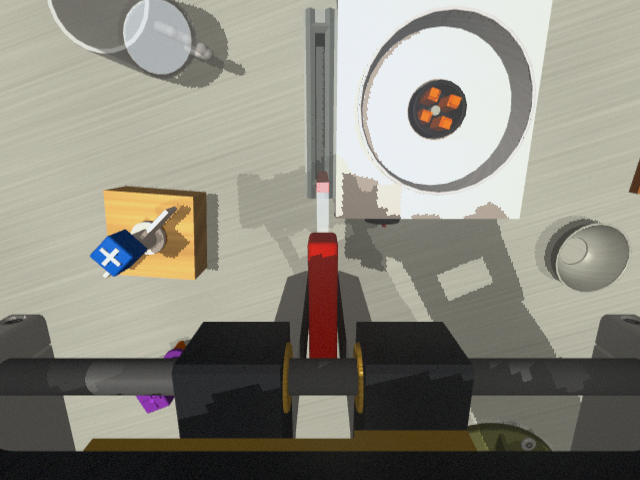

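```bash
python3 - <<'E'
import cv2
im=cv2.imread("pics/w4.png"); cv2.imwrite("pics/w4c.png",cv2.resize(im[0:270,270:390],None,fx=2.2,fy=2.2,interpolation=2))
cv2.imwrite("pics/w4d.png",cv2.resize(im[60:160,380:500],None,fx=6,fy=6,interpolation=2))
g=cv2.cvtColor(im,cv2.COLOR_BGR2GRAY)
for v in (5,8,12,20,30,40,50,100,150,170,190): print(v,g[v,300:345].tolist())
for u in (319,320,321): print(u,g[0:60,u].tolist())
E
```

```text
5 [187, 185, 184, 184, 183, 182, 184, 183, 185, 186, 181, 184, 181, 184, 182, 182, 181, 182, 181, 181, 183, 179, 187, 184, 182, 183, 184, 181, 185, 187, 189, 187, 187, 186, 187, 188, 176, 134, 235, 237, 238, 237, 238, 238, 238]
8 [184, 185, 185, 182, 183, 180, 170, 153, 141, 134, 115, 126, 149, 163, 166, 183, 180, 183, 183, 183, 185, 181, 187, 183, 183, 178, 171, 153, 134, 130, 115, 127, 152, 169, 175, 181, 173, 144, 233, 238, 237, 237, 237, 237, 236]
12 [182, 184, 183, 180, 179, 157, 136, 132, 133, 132, 114, 113, 109, 111, 112, 175, 180, 179, 178, 177, 174, 179, 176, 178, 179, 137, 135, 135, 134, 131, 117, 111, 115, 113, 145, 175, 176, 177, 235, 238, 237, 237, 238, 238, 239]
20 [184, 185, 184, 183, 178, 158, 136, 134, 132, 134, 112, 110, 113, 112, 112, 178, 180, 180, 178, 181, 178, 180, 178, 179, 178, 141, 135, 135, 136, 133, 117, 99, 114, 113, 149, 176, 179, 194, 235, 237, 237, 237, 238, 237, 237]
30 [181, 184, 185, 185, 184, 170, 139, 136, 135, 132, 118, 113, 114, 114, 118, 117, 119, 119, 118, 116, 118, 113, 119, 118, 116, 117, 122, 135, 137, 128, 113, 115, 115, 114, 155, 178, 180
[... 1562 characters left out ...]
, 69, 68, 68, 70, 70, 67, 69, 71, 68, 69, 70, 70, 89, 118, 114, 116, 115, 113, 112, 112, 117, 116, 116, 116, 113, 117]
320 [184, 186, 183, 182, 183, 183, 183, 182, 185, 182, 178, 177, 174, 177, 177, 176, 178, 180, 178, 179, 178, 181, 165, 129, 133, 129, 120, 117, 118, 117, 118, 117, 109, 81, 66, 69, 72, 71, 68, 69, 69, 70, 69, 69, 69, 69, 87, 115, 118, 112, 115, 115, 115, 114, 113, 117, 114, 112, 112, 116]
321 [181, 183, 183, 183, 180, 179, 184, 185, 181, 182, 180, 178, 179, 176, 180, 180, 179, 179, 181, 184, 180, 180, 164, 128, 128, 131, 124, 114, 115, 121, 113, 118, 108, 81, 69, 70, 67, 65, 69, 68, 67, 71, 69, 70, 67, 70, 84, 114, 113, 116, 116, 117, 114, 112, 115, 115, 116, 114, 113, 115]
```

View pics/w4c.png

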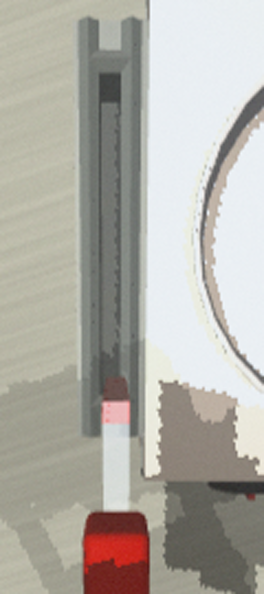

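View pics/w4d.png

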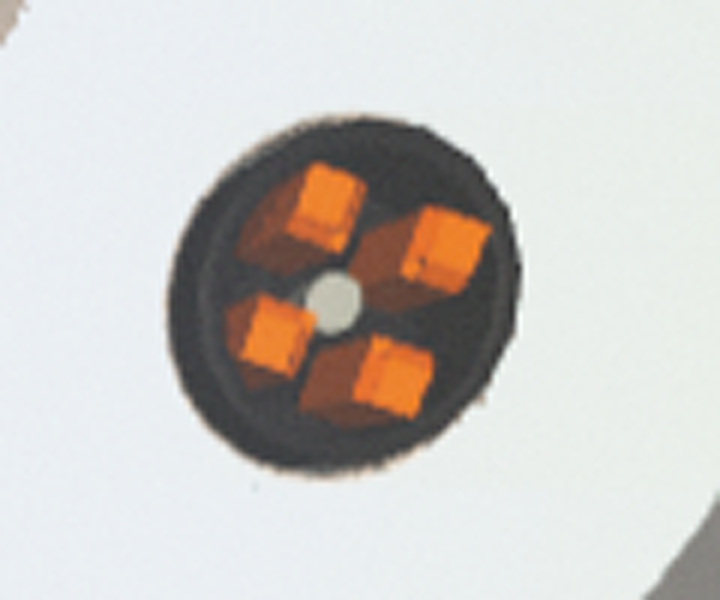

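```bash
python3 - <<'E'
from h import *
import pickle
s,c,im=pickle.load(open("w4.pkl","rb"))
n=onplane(c,[[309.9,20],[310.9,150],[330,20],[329.2,150]],104)[:,:2]
m=onplane(c,[[314.9,45],[314.9,150],[324.9,45],[324.3,150]],100)[:,:2]
for q in (n,m):
    a=(q[0]+q[2])/2;b=(q[1]+q[3])/2;d=a-b;print(a,b,np.arctan2(d[1],d[0]),[np.arctan2(*(q[i]-q[i+1])[::-1]) for i in (0,2)],"w",np.linalg.norm(q[0]-q[2]))
far=onplane(c,[[319.9,33]],100)[0,:2]; e1=onplane(c,[[320,7.5]],104)[0,:2];e2=onplane(c,[[320,198]],104)[0,:2]
print("far",far,"rails",e1,e2,(e1+e2)/2,np.linalg.norm(e1-e2))
a=-0.302
print("slot from far",far-62*np.array([np.cos(a),np.sin(a)]))
# coupling
for z,p in ((112,[437,110]),): print("coup?",onplane(c,[p],z))
for b in blobs(mask(im,"orange"),20)[:8]: print(b[0],b[1],onplane(c,[b[1]],112)[0,:2].round(1))
# guard check
p=s["eef_pos"]; R=np.array([np.cos(-.303),np.sin(-.303)])
print("bar end proj",proj(c,np.r_[p[:2]+35*R,p[2]+30]),proj(c,np.r_[p[:2]+60*R,p[2]+8]),)
E
```

```text
[675.76094807  57.24327575] [575.01686766  88.93008278] -0.30473112838086563 [np.float64(-0.3044422301716262), np.float64(-0.3050200236605051)] w 16.885116531076296
[658.79219059  62.67232264] [575.14029602  89.35942248] -0.30881884817649224 [np.float64(-0.3093932101229158), np.float64(-0.30824448556937734)] w 8.647191275007666
far [667.61263494  59.8892549 ] rails [684.52474177  54.43479455] [532.86264222 102.27559458] [608.69369199  78.35519457] 159.0287225226807
slot from far [608.41853555  78.32993272]
coup? [[576.69756017 -18.5293375  112.        ]]
139 [453.6 101. ] [579.6 -33.8]
119 [445.2 122.6] [564.3 -23.2]
113 [433.8  94.2] [590.1 -18.7]
97 [425.8 115.5] [575.2  -8.2]
bar end proj [[321.79788361 239.84871751]] [[321.8259103  179.50807381]]
```

>>> carry_out(series=[{"delta_pos": [51, -15, -10], "turn": [0, 0, -0.003], "hand": 0}, {"delta_pos": [103.4, -31, -20], "turn": [0, 0, -0.003], "hand": 0}, {"delta_pos": [103.4, -31, -40], "turn": [0, 0, -0.003], "hand": 0}, {"delta_pos": [103.4, -31, -50], "turn": [0, 0, -0.003], "hand": 0}, {"delta_pos": [103.4, -31, -50], "turn": [0, 0, -0.003], "hand": 0}, {"delta_pos": [103.4, -31, -50], "turn": [0, 0, -0.003], "hand": 0}])

```text
clock: 5.95
eef_pos: [607.5, 79.1, 201.8]
eef_rot: [-3.141, -0.002, -0.304]
wrist_force: [0.3, 0.8, -1.5]
finger_gap: 14.2
```

```bash
python3 look.py w5;python3 - <<'E'
from h import *
for n in ["scene"]:
    im=camera(n)
    x,y,w,h=(220,150,160,120) if n=="top" else (240,180,160,120)
    cv2.imwrite(f"pics/{n}2c.png",cv2.resize(im[y:y+h,x:x+w,::-1],None,fx=5,fy=5,interpolation=2))
E
```

```text
5.95 [607.5  79.1 201.8] [-3.141e+00 -2.000e-03 -3.040e-01] [ 0.3  0.8 -1.5] 14.176703914380818
```

View pics/w5.png

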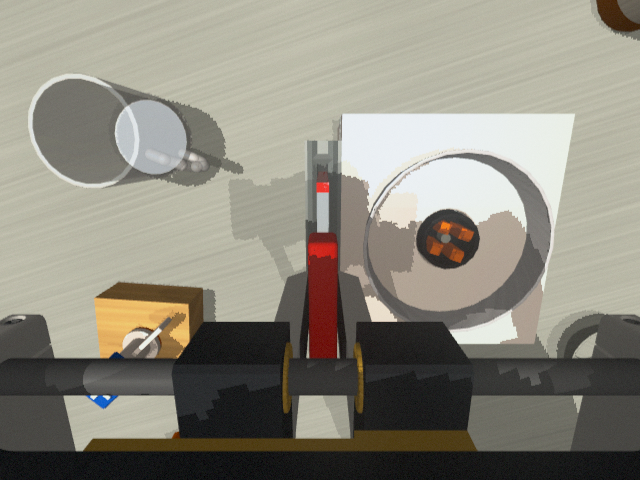

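View pics/scene2c.png

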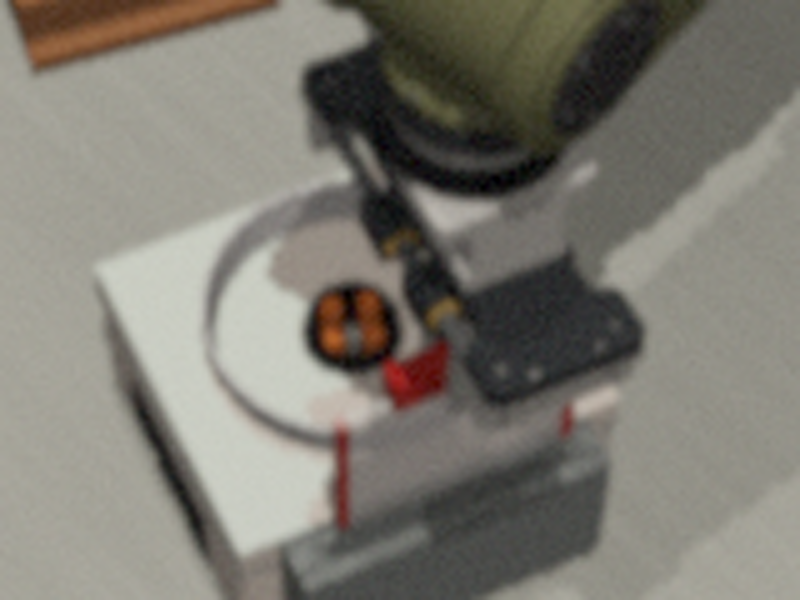

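The guard lines up over the slot, with the panel at u≈322 and the slot at u≈321. I'll lower it in.

>>> carry_out(series=[{"delta_pos": [0, 0, -10], "turn": [0, 0, 0], "hand": 0}, {"delta_pos": [0, 0, -18], "turn": [0, 0, 0], "hand": 0}, {"delta_pos": [0, 0, -26], "turn": [0, 0, 0], "hand": 0}, {"delta_pos": [0, 0, -34], "turn": [0, 0, 0], "hand": 0}, {"delta_pos": [0, 0, -34], "turn": [0, 0, 0], "hand": 0}])

```text
clock: 6.68
eef_pos: [610.8, 78.1, 169.8]
eef_rot: [-3.139, -0.011, -0.305]
wrist_force: [13.6, -4.7, 18.1]
finger_gap: 13.8
```

>>> carry_out(series=[{"delta_pos": [3.6, -1.1, 0], "turn": [0, 0, 0], "hand": 0}, {"delta_pos": [3.6, -1.1, 0], "turn": [0, 0, 0], "hand": 0}, {"delta_pos": [3.6, -1.1, 0], "turn": [0, 0, 0], "hand": 0}])

```text
clock: 7.05
eef_pos: [612.9, 77.4, 168.5]
eef_rot: [-3.14, -0.006, -0.305]
wrist_force: [6.0, -3.2, 12.9]
finger_gap: 13.8
```

>>> carry_out(series=[{"delta_pos": [2, -0.7, 0], "turn": [0, 0, 0], "hand": 0}, {"delta_pos": [2, -0.7, 0], "turn": [0, 0, 0], "hand": 0}, {"delta_pos": [2, -0.7, 0], "turn": [0, 0, 0], "hand": 0}, {"delta_pos": [2, -0.7, 0], "turn": [0, 0, 0], "hand": 0}])

```text
clock: 7.55
eef_pos: [614.1, 76.9, 167.7]
eef_rot: [-3.141, -0.004, -0.304]
wrist_force: [3.8, -1.5, 8.9]
finger_gap: 13.9
```

```bash
python3 look.py w6;python3 - <<'E'
from h import *
for n in ["scene"]:
    im=camera(n)
    x,y,w,h=(280,220,100,80)
    cv2.imwrite(f"pics/{n}3c.png",cv2.resize(im[y:y+h,x:x+w,::-1],None,fx=7,fy=7,interpolation=2))
E
```

```text
7.55 [614.1  76.9 167.7] [-3.141 -0.004 -0.304] [ 3.8 -1.5  8.9] 13.922737802374845
```

View pics/w6.png

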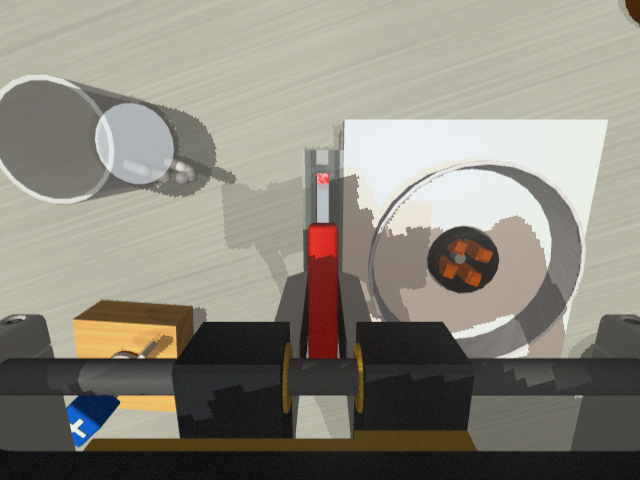

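View pics/scene3c.png

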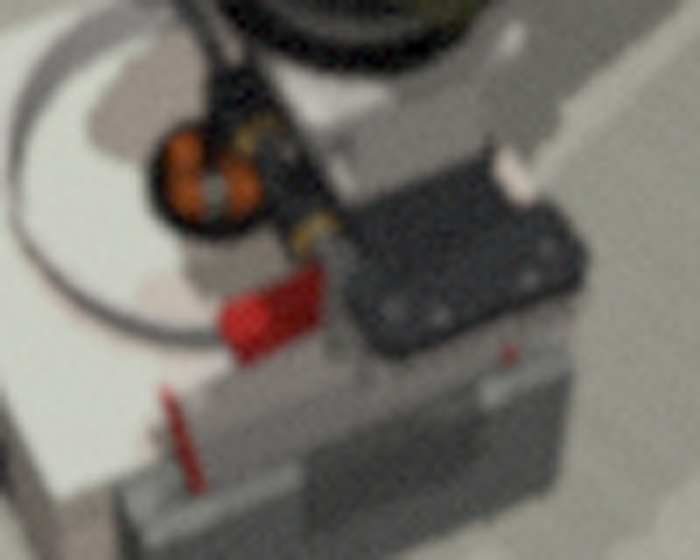

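The guard has tipped in the grip. Its far red edge leans in the scene crop, and its rear corner is riding on the end lip. I'll raise it and measure the tilt.

>>> carry_out(series=[{"delta_pos": [-1, 0, 20], "turn": [0, 0, 0], "hand": 0}, {"delta_pos": [-2, 0, 40], "turn": [0, 0, 0], "hand": 0}, {"delta_pos": [-5.6, 1.8, 55], "turn": [0, 0, 0], "hand": 0}, {"delta_pos": [-5.6, 1.8, 55], "turn": [0, 0, 0], "hand": 0}, {"delta_pos": [-5.6, 1.8, 55], "turn": [0, 0, 0], "hand": 0}], squeeze=50)

```text
clock: 8.28
eef_pos: [607.2, 79.0, 220.5]
eef_rot: [3.141, 0.001, -0.304]
wrist_force: [0.5, -0.7, -2.0]
finger_gap: 13.6
```

```bash
python3 look.py w7;python3 - <<'E'
from h import *
c=get_calibration("scene"); s=read_state(); im=camera("scene"); cv2.imwrite("pics/scene4.png",im[:,:,::-1])
x,y,w,h=(280,200,100,100)
cv2.imwrite("pics/scene4c.png",cv2.resize(im[y:y+h,x:x+w,::-1],None,fx=6,fy=6,interpolation=2))
p=s["eef_pos"];a=-.305;R=np.array([np.cos(a),np.sin(a),0])
q=[p+t*R+[0,0,19+z] for t in (60,-60) for z in (-11,-99)]+[p+t*R+[0,0,19+z] for t in(35,-35) for z in (11,-11)]
print(((proj(c,q)-[x,y])*6).round(0).tolist())
E
```

```text
8.275 [607.2  79.  220.5] [ 3.141e+00  1.000e-03 -3.040e-01] [ 0.5 -0.7 -2. ] 13.569466793512587
[[159.0, 366.0], [161.0, 488.0], [460.0, 245.0], [444.0, 372.0], [224.0, 307.0], [223.0, 340.0], [402.0, 236.0], [398.0, 270.0]]
```

View pics/scene4c.png

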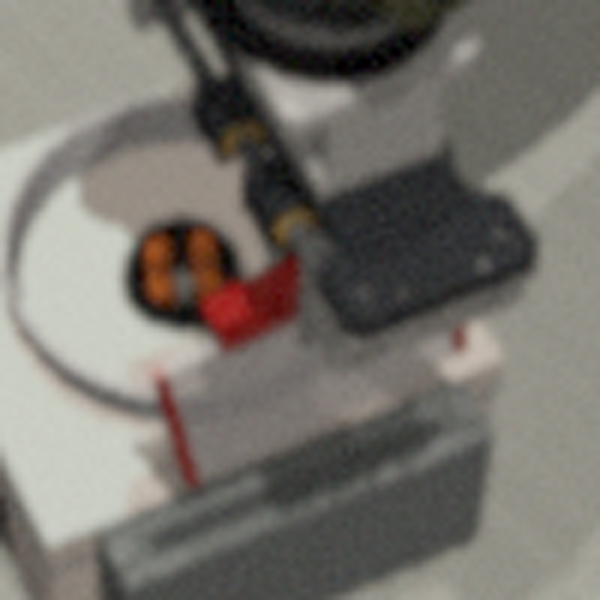

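View pics/w7.png

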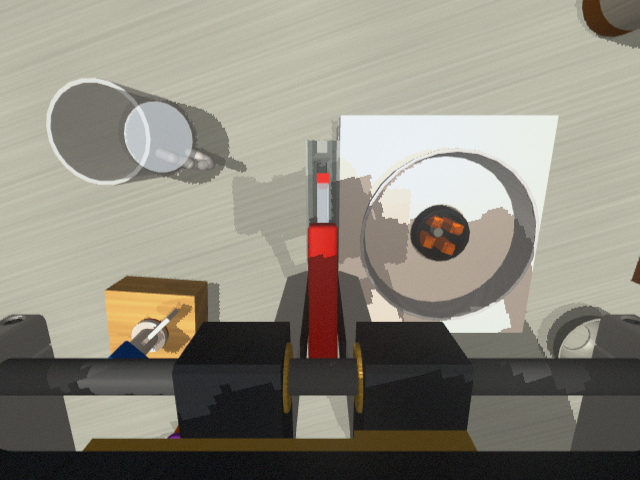

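```bash
cat > tilt.py <<'E'
from h import *
from scipy.optimize import least_squares
def tilt(c,p,a,obs,pts):
    R=np.array([np.cos(a),np.sin(a),0]); Z=np.array([0,0,1.])
    g=p+19*Z
    def f(v):
        ph,dx,dz=v; q=[]
        for t,z in pts:
            q.append(g+(dx+t*np.cos(ph)+z*np.sin(ph))*R+(dz-t*np.sin(ph)+z*np.cos(ph))*Z)
        return (proj(c,q)-obs).ravel()
    r=least_squares(f,[0,0,0]); return r.x,r.fun
E
python3 - <<'E'
from tilt import *
im=cv2.imread("pics/scene4.png")[:,:,::-1].copy(); c=get_calibration("scene"); s=read_state()
h=cv2.cvtColor(im,cv2.COLOR_RGB2HSV); m=(((h[...,0]<8)|(h[...,0]>172))&(h[...,1]>110)).astype(np.uint8)*255
m[:,:300]=0
for b in blobs(m[:, :],5)[:5]: 
  if b[1][0]<380 and 230<b[1][1]<300:
    print(b[0],b[1],b[2]); 
    if b[1][1]>262: 
        P=b[3];print(P[P[:,1]==P[:,1].min()],P[P[:,1]==P[:,1].max()])
o=np.array([[160,378],[193,483]])/6+[280,200]; print(o)
print(tilt(c,s["eef_pos"],-.305,o,[(60,-11),(60,-99)]))
o=np.array([[160,378],[193,483],[201,299]])/6+[280,200]
print(tilt(c,s["eef_pos"],-.305,o,[(60,-11),(60,-99),(35,11)]))
E
```

```text
161 [321.4 250.1] ((321.6000061035156, 249.20001220703125), (11.62755298614502, 18.782970428466797), 63.43495178222656)
26 [309.1 271.9] ((309.20001220703125, 272.10003662109375), (16.76007080078125, 1.5811388492584229), 71.56504821777344)
[[307. 264.]] [[312. 280.]]
[[306.66666667 263.        ]
 [312.16666667 280.5       ]]
(array([0.15207582, 2.21959766, 0.9758154 ]), array([-0.06527887, -0.13289823,  0.07488247,  0.15091221]))
(array([0.17174329, 4.82293366, 7.58655706]), array([-1.02725339, -1.09920332, -0.12042968, -1.02244942,  1.07731665,
        1.94702174]))
```

>>> carry_out(series=[{"delta_pos": [1.7, -0.8, 0], "turn": [-0.046, -0.145, 0], "hand": 0}, {"delta_pos": [1.7, -0.8, -15], "turn": [-0.046, -0.145, 0], "hand": 0}, {"delta_pos": [1.7, -0.8, -15], "turn": [-0.046, -0.145, 0], "hand": 0}, {"delta_pos": [1.7, -0.8, -15], "turn": [-0.046, -0.145, 0], "hand": 0}])

```text
clock: 8.88
eef_pos: [609.5, 78.0, 206.1]
eef_rot: [3.141, -0.15, -0.305]
wrist_force: [-0.8, -0.8, -1.4]
finger_gap: 13.3
```

```bash
python3 look.py w8;python3 - <<'E'
from tilt import *
c=get_calibration("scene"); s=read_state(); im=camera("scene"); cv2.imwrite("pics/scene5.png",im[:,:,::-1])
x,y,w,h=(280,200,100,100)
cv2.imwrite("pics/scene5c.png",cv2.resize(im[y:y+h,x:x+w,::-1],None,fx=6,fy=6,interpolation=2))
h=cv2.cvtColor(im,cv2.COLOR_RGB2HSV); m=(((h[...,0]<8)|(h[...,0]>172))&(h[...,1]>110)).astype(np.uint8)*255
m[:,:300]=0
for b in blobs(m,5)[:6]: 
  if b[1][0]<380 and 230<b[1][1]<300:
    P=b[3]; print(b[0],b[1],P[P[:,1]==P[:,1].min()].mean(0),P[P[:,1]==P[:,1].max()].mean(0))
E
```

```text
8.875 [609.5  78.  206.1] [ 3.141 -0.15  -0.305] [-0.8 -0.8 -1.4] 13.347413285389417
172 [322.1 252.1] [330. 244.] [318.5 259. ]
31 [305.6 274.5] [305.5 266. ] [306. 283.]
7 [309.7 239.9] [310. 238.] [309. 242.]
```

View pics/scene5c.png

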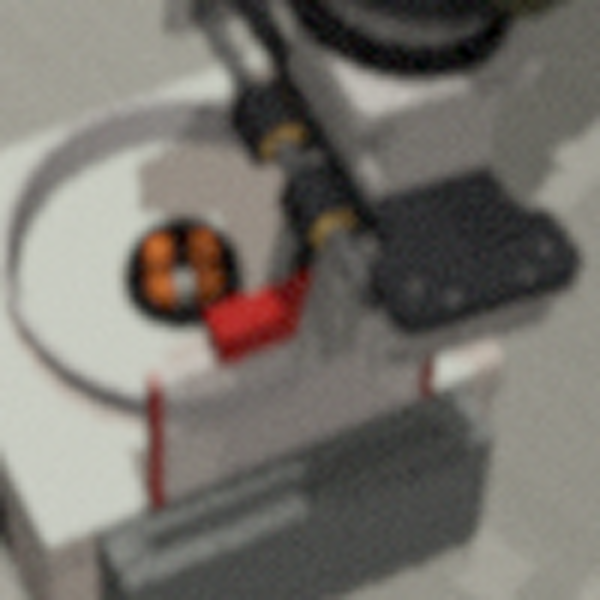

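View pics/w8.png

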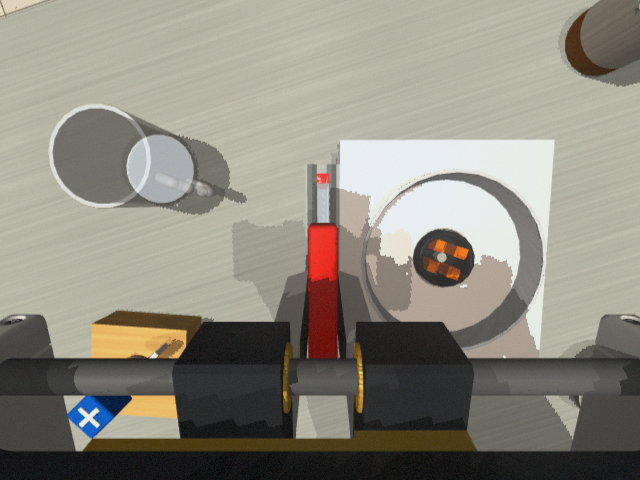

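```bash
python3 - <<'E'
from tilt import *
c=get_calibration("scene"); s=read_state()
o=np.array([[155,375],[157,503]])/6+[280,200]
x,f=tilt(c,s["eef_pos"],-.305,o,[(60,-11),(60,-99)]); print(x,f, "guard:",s["eef_pos"]+[0,0,19+x[2]]+x[1]*np.array([np.cos(-.305),np.sin(-.305),0]))
E
```

```text
[-0.01172008 -1.42431461  5.59008466] [ 0.17899398  0.45234475 -0.20812653 -0.51213307] guard: [608.16255425  78.41575785 231.00288241]
```

The guard is upright again and centred on the slot to about 1 mm. I'll lower it gently.

>>> carry_out(series=[{"delta_pos": [0, 0, -10], "turn": [0, 0, 0], "hand": 0}, {"delta_pos": [0, 0, -18], "turn": [0, 0, 0], "hand": 0}, {"delta_pos": [0, 0, -24], "turn": [0, 0, 0], "hand": 0}, {"delta_pos": [0, 0, -30], "turn": [0, 0, 0], "hand": 0}, {"delta_pos": [0, 0, -30], "turn": [0, 0, 0], "hand": 0}])

```text
clock: 9.6
eef_pos: [609.2, 78.2, 176.6]
eef_rot: [3.141, -0.153, -0.304]
wrist_force: [-2.0, 0.0, 0.9]
finger_gap: 13.8
```

>>> carry_out(series=[{"delta_pos": [0, 0, -6], "turn": [0, 0, 0], "hand": 0}, {"delta_pos": [0, 0, -12], "turn": [0, 0, 0], "hand": 0}, {"delta_pos": [0, 0, -18], "turn": [0, 0, 0], "hand": 0}, {"delta_pos": [0, 0, -22], "turn": [0, 0, 0], "hand": 0}, {"delta_pos": [0, 0, -22], "turn": [0, 0, 0], "hand": 0}])

```text
clock: 10.22
eef_pos: [609.0, 78.1, 153.7]
eef_rot: [3.141, -0.151, -0.304]
wrist_force: [-2.0, 1.1, -1.6]
finger_gap: 13.8
```

>>> carry_out(series=[{"delta_pos": [0, 0, -5], "turn": [0, 0, 0], "hand": 0}, {"delta_pos": [0, 0, -9], "turn": [0, 0, 0], "hand": 0}, {"delta_pos": [0, 0, -13], "turn": [0, 0, 0], "hand": 0}, {"delta_pos": [0, 0, -15], "turn": [0, 0, 0], "hand": 0}, {"delta_pos": [0, 0, -15], "turn": [0, 0, 0], "hand": 0}])

```text
clock: 10.85
eef_pos: [609.1, 78.2, 139.3]
eef_rot: [3.141, -0.152, -0.304]
wrist_force: [-3.7, 0.5, -1.2]
finger_gap: 14.0
```

```bash
python3 look.py w9;python3 - <<'E'
from tilt import *
im=camera("scene")
x,y,w,h=(280,200,100,100)
cv2.imwrite("pics/scene6c.png",cv2.resize(im[y:y+h,x:x+w,::-1],None,fx=6,fy=6,interpolation=2))
E
```

```text
10.85 [609.1  78.2 139.3] [ 3.141 -0.152 -0.304] [-3.7  0.5 -1.2] 14.002765249508792
```

View pics/scene6c.png

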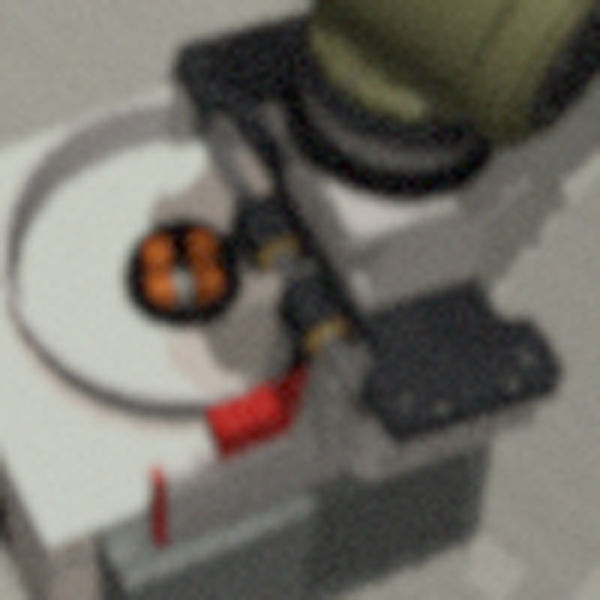

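>>> carry_out(series=[{"delta_pos": [0, 0, -2], "turn": [0, 0, 0], "hand": 0}, {"delta_pos": [0, 0, -4], "turn": [0, 0, 0], "hand": 0}, {"delta_pos": [0, 0, -5], "turn": [0, 0, 0], "hand": 0}, {"delta_pos": [0, 0, -5], "turn": [0, 0, 0], "hand": 0}])

```text
clock: 11.45
eef_pos: [609.3, 78.5, 137.0]
eef_rot: [-3.141, -0.154, -0.304]
wrist_force: [-18.1, 1.4, 23.1]
finger_gap: 13.5
```

>>> carry_out(series=[{"delta_pos": [0, 0, 2], "turn": [0, 0, 0], "hand": 0}, {"delta_pos": [0, 0, 2], "turn": [0, 0, 0], "hand": 0.3}, {"delta_pos": [0, 0, 2], "turn": [0, 0, 0], "hand": 0.5}, {"delta_pos": [0, 0, 2], "turn": [0, 0, 0], "hand": 0.5}, {"delta_pos": [0, 0, 2], "turn": [0, 0, 0], "hand": 0.5}, {"delta_pos": [0, 0, 2], "turn": [0, 0, 0], "hand": 0.5}])

```text
clock: 12.2
eef_pos: [609.2, 78.2, 136.4]
eef_rot: [3.141, -0.152, -0.304]
wrist_force: [-0.3, -0.2, -0.6]
finger_gap: 46.8
```

>>> carry_out(series=[{"delta_pos": [0, 0, 30], "turn": [0, 0, 0], "hand": 0.6}, {"delta_pos": [0, 0, 80], "turn": [0, 0, 0], "hand": 0.7}, {"delta_pos": [0, 0, 120], "turn": [0.046, 0.145, 0], "hand": 1}, {"delta_pos": [-100, 32, 120], "turn": [0.046, 0.145, 0], "hand": 1}, {"delta_pos": [-100, 32, 120], "turn": [0.046, 0.145, 0], "hand": 1}, {"delta_pos": [-100, 32, 120], "turn": [0.046, 0.145, 0], "hand": 1}, {"delta_pos": [-100, 32, 120], "turn": [0.046, 0.145, 0], "hand": 1}])

```text
clock: 13.08
eef_pos: [509.6, 110.1, 256.7]
eef_rot: [-3.141, -0.001, -0.304]
wrist_force: [0.2, 0.3, -0.8]
finger_gap: 93.7
```

```bash
python3 look.py w10;python3 - <<'E'
from tilt import *
im=camera("scene")
x,y,w,h=(280,200,100,100)
cv2.imwrite("pics/scene7c.png",cv2.resize(im[y:y+h,x:x+w,::-1],None,fx=6,fy=6,interpolation=2))
E
```

```text
13.075 [509.6 110.1 256.7] [-3.141e+00 -1.000e-03 -3.040e-01] [ 0.2  0.3 -0.8] 93.71541861317537
```

View pics/scene7c.png

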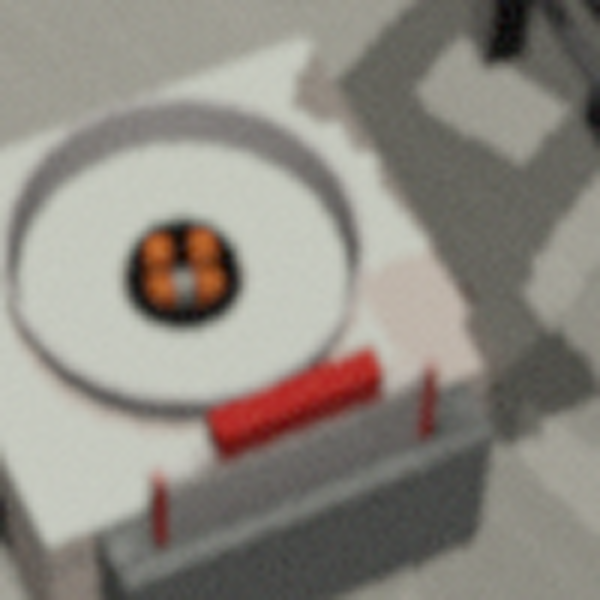

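View pics/w10.png

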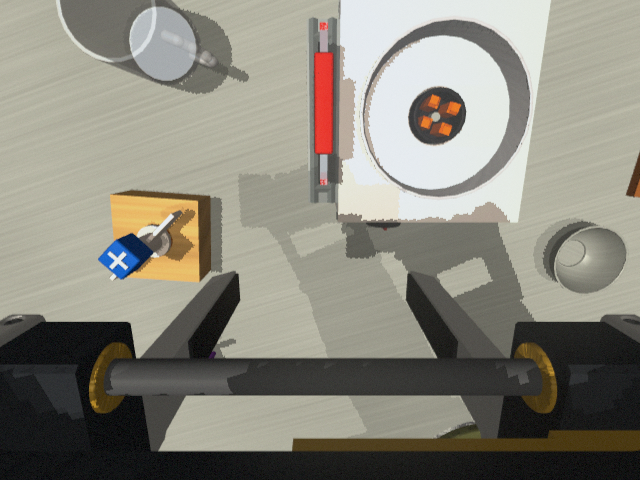

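```bash
python3 - <<'E'
from tilt import *
import pickle
c=get_calibration("scene"); g=np.array([608.5,78.3,159]);a=-.305;R=np.array([np.cos(a),np.sin(a),0]);N=np.array([-np.sin(a),np.cos(a),0]);Z=np.array([0,0,1])
print(((proj(c,[g+t*R+n*N+z*Z for t,n,z in((35,7,11),(-35,7,11),(35,7,-11),(-35,7,-11),(60,3,-11),(60,3,-55),(-60,3,-11))])-[280,200])*6).round())
s,cw,im=pickle.load(open("w10.pkl","rb"))
for b in blobs(mask(im,"red"),60)[:2]:
    w=onplane(cw,cv2.boxPoints(b[2]),170);print(b[0],w.mean(0),[np.linalg.norm(w[i]-w[i-1]).round(1) for i in range(4)])
for b in blobs(mask(im,"orange"),20)[:8]: print(b[0],b[1],onplane(cw,[b[1]],112)[0,:2].round(1))
for z in (122,):
  for b in blobs(mask(im,"blue"),60)[:2]: print(b[0],b[1],onplane(cw,[b[1]],z))
print(onplane(cw,[[119,259]],122))
E
```

```text
[[226. 439.]
 [395. 370.]
 [226. 469.]
 [392. 400.]
 [161. 485.]
 [162. 542.]
 [445. 368.]]
1826 [610.28751576  77.72689248 170.        ] [np.float64(68.0), np.float64(12.6), np.float64(68.0), np.float64(13.5)]
131 [453.2 107.9] [579.6 -33.8]
118 [445.  128.8] [564.4 -23.1]
114 [434.  101.4] [590.  -18.8]
99 [426. 122.] [575.2  -8.1]
49 [637.6 189.9] [ 456.1 -184.5]
1179 [126.3 254.5] [[544.04614551 296.30715744 122.        ]]
[[542.03452199 305.00680173 122.        ]]
```

```bash
python3 - <<'E'
from tilt import *
import pickle
c=get_calibration("scene");ct=get_calibration("top")
s,cw,im=pickle.load(open("w10.pkl","rb"))
sc=camera("scene");tp=camera("top"); cv2.imwrite("pics/scene8.png",sc[:,:,::-1])
a=-.305;R=np.array([np.cos(a),np.sin(a),0]);N=np.array([-np.sin(a),np.cos(a),0]);Z=np.array([0,0,1])
M=np.array([608.5,78.3,0])-105*N; print("M",M)
pts={"deck++":M+100*R+90*N+100*Z,"deck-+":M-100*R+90*N+100*Z,"deck+-":M+100*R-90*N+100*Z,"deck--":M-100*R-90*N+100*Z,"coup":M+112*Z}
for k,p in pts.items(): print(k,"wrist",proj(cw,p).round(1),"scene",proj(c,p).round(1),((proj(c,p)-[280,200])*6).round(),"top",proj(ct,p).round(1))
# triangulate red bar centre from views
def tri(obs):
    A=[];b=[]
    for cc,uv in obs:
        o=cc["pose"][:3,3]; d=onplane(cc,[uv],0)[0]-o; d/=np.linalg.norm(d); Q=np.eye(3)-np.outer(d,d); A.append(Q);b.append(Q@o)
    return np.linalg.lstsq(np.vstack(A),np.hstack(b),rcond=None)[0]
ob=[blobs(mask(x,"orange"),6) for x in (sc,)]
for n,x in(("sc",sc),("top",tp)):
    for b in blobs(mask(x,"red"),20)[:4]: print(n,b[0],b[1],b[2])
cv2.imwrite("pics/scene8m.png",cv2.resize(sc[180:310,250:380,::-1],None,fx=4.6,fy=4.6,interpolation=2))
cv2.imwrite("pics/w10c.png",cv2.resize(im[10:210,290:350,::-1],None,fx=3,fy=3,interpolation=2))
E
```

```text
M [576.9692166  -21.85393002   0.        ]
deck++ wrist [[340.5  -8. ]] scene [[288.  291.4]] [[ 48. 549.]] top [[289.2 181.9]]
deck-+ wrist [[337.9 222.2]] scene [[364.1 260. ]] [[505. 360.]] top [[265.5 253.1]]
deck+- wrist [[552.  -8.]] scene [[258.8 233.4]] [[-127.  201.]] top [[354.  201.5]]
deck-- wrist [[517.7 222.2]] scene [[330.8 206.2]] [[305.  37.]] top [[331.6 273.8]]
coup wrist [[440.6 115.2]] scene [[310.6 243.8]] [[183. 263.]] top [[309.9 226.3]]
sc 190 [328.6 266.9] ((328.6638488769531, 266.7155456542969), (7.090548992156982, 28.23088836669922), 66.80140686035156)
sc 105 [193.4 199.4] ((193.0, 199.5), (11.0, 10.0), 90.0)
sc 35 [226.3 141.7] ((226.48782348632812, 141.60977172851562), (2.4987802505493164, 12.806248664855957), 51.34019470214844)
top 144 [268.4 209.8] ((268.4000244140625, 209.80001831054688), (5.0596442222595215, 26.56313133239746), 18.43494987487793)
top 121 [407.5 160.9] ((407.0, 160.5), (11.0, 12.0), 90.0)
top 65 [477.2 258.1] ((477.30767822265625, 258.0384826660156), (16.66986846923828, 3.726206064224243), 78.69007110595703)
```

View pics/scene8m.png

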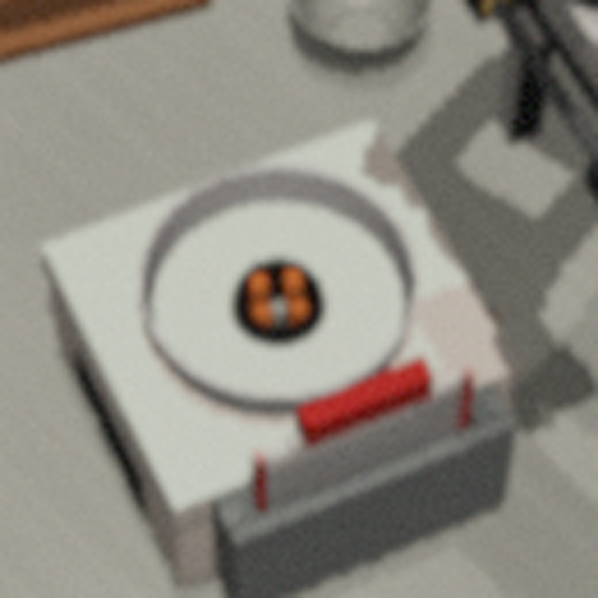

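View pics/w10c.png

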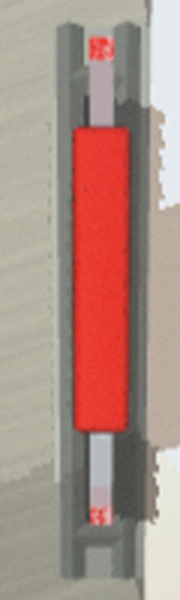

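```bash
python3 - <<'E'
from tilt import *
import pickle
c=get_calibration("scene");ct=get_calibration("top")
s,cw,im=pickle.load(open("w10.pkl","rb"))
a=-.305;R=np.array([np.cos(a),np.sin(a),0]);N=np.array([-np.sin(a),np.cos(a),0]);Z=np.array([0,0,1])
def sil(cc,z):
    g=np.array([608.5,78.3,z]); P=proj(cc,[g+t*R+n*N+h*Z for t in(-35,35) for n in (-7,7) for h in (-11,11)])
    H=cv2.convexHull(P.astype(np.float32)); m=cv2.moments(H); (x,y,w,h)=H[:,0,0].min(),H[:,0,1].min(),H[:,0,0].max(),H[:,0,1].max()
    return np.round([m["m10"]/m["m00"],m["m01"]/m["m00"],m["m00"],x,y,w,h],1)
for z in (155,159,163,167): print(z,"sc",sil(c,z),"top",sil(ct,z),"wr",sil(cw,z))
for n,cc,x in(("sc",c,cv2.imread("pics/scene8.png")[:,:,::-1].copy()),("wr",cw,im)):
    b=blobs(mask(x,"red"),20)[0]; print(n,b[0],b[1],b[3].min(0),b[3].max(0)+1)
E
```

```text
155 sc [330.2 268.4 315.6 314.9 257.8 345.7 279. ] top [269.7 211.1 199.8 262.1 196.4 277.1 225.8] wr [ 323.   105.8 1912.   313.2   55.9  332.8  156.8]
159 sc [330.3 267.5 317.6 314.9 256.9 345.8 278.2] top [269.5 210.8 201.2 261.9 196.  276.9 225.5] wr [ 323.   105.  1972.7  313.    54.4  333.   156.9]
163 sc [330.3 266.6 319.6 315.  256.  345.9 277.3] top [269.3 210.5 202.6 261.7 195.7 276.8 225.2] wr [ 323.   104.3 2036.4  312.9   52.8  333.1  157. ]
167 sc [330.4 265.7 321.6 315.  255.  346.  276.4] top [269.1 210.1 204.  261.5 195.3 276.6 224.9] wr [ 323.   103.5 2103.2  312.7   51.2  333.3  157.2]
sc 190 [328.6 266.9] [315. 260.] [343. 275.]
wr 1826 [323.4 102.6] [314.  53.] [333. 154.]
```

>>> carry_out(series=[{"delta_pos": [50, -16, 0], "turn": [0, 0, 0], "hand": 0}, {"delta_pos": [100, -32, 0], "turn": [0, 0, 0], "hand": 0}, {"delta_pos": [100, -32, -40], "turn": [0, 0, 0], "hand": 0}, {"delta_pos": [100, -32, -70], "turn": [0, 0, 0], "hand": 0}, {"delta_pos": [100, -32, -80], "turn": [0, 0, 0], "hand": 0}, {"delta_pos": [100, -32, -84], "turn": [0, 0, 0], "hand": 0}, {"delta_pos": [100, -32, -88], "turn": [0, 0, 0], "hand": 0}, {"delta_pos": [100, -32, -88], "turn": [0, 0, 0], "hand": 0}])

```text
clock: 14.28
eef_pos: [609.4, 78.2, 169.0]
eef_rot: [-3.141, -0.001, -0.304]
wrist_force: [-0.6, 0.1, 0.4]
finger_gap: 17.4
```

>>> carry_out(series=[{"delta_pos": [0, 0, 12], "turn": [0, 0, 0], "hand": 0}, {"delta_pos": [0, 0, 12], "turn": [0, 0, 0], "hand": 0}, {"delta_pos": [0, 0, 12], "turn": [0, 0, 0], "hand": 0}, {"delta_pos": [0, 0, 6], "turn": [0, 0, 0], "hand": 0}, {"delta_pos": [0, 0, 3], "turn": [0, 0, 0], "hand": 0}, {"delta_pos": [0, 0, 1], "turn": [0, 0, 0], "hand": 0}, {"delta_pos": [0, 0, -1], "turn": [0, 0, 0], "hand": 0}, {"delta_pos": [0, 0, -1], "turn": [0, 0, 0], "hand": 0}])

```text
clock: 15.28
eef_pos: [609.5, 78.8, 170.2]
eef_rot: [-3.14, -0.002, -0.304]
wrist_force: [-9.9, 2.3, 22.9]
finger_gap: 0.5
```

The closed fingertips met the bar top at z≈170, which is the home height, so the guard is fully down. Next is the paddle.

>>> carry_out(series=[{"delta_pos": [0, 0, 60], "turn": [0, 0, 0], "hand": 0.3}, {"delta_pos": [-15, 50, 92], "turn": [0, 0, 0.15], "hand": 1}, {"delta_pos": [-30, 100, 92], "turn": [0, 0, 0.3], "hand": 1}, {"delta_pos": [-50, 160, 92], "turn": [0, 0, 0.48], "hand": 1}, {"delta_pos": [-69, 226, 92], "turn": [0, 0, 0.66], "hand": 1}, {"delta_pos": [-69, 226, 92], "turn": [0, 0, 0.74], "hand": 1}, {"delta_pos": [-69, 226, 92], "turn": [0, 0, 0.74], "hand": 1}, {"delta_pos": [-69, 226, 92], "turn": [0, 0, 0.74], "hand": 1}])

```text
clock: 16.27
eef_pos: [540.5, 303.4, 259.3]
eef_rot: [3.142, 0.0, 0.433]
wrist_force: [0.8, -0.1, 0.0]
finger_gap: 76.8
```

```bash
python3 look.py w11
```

```text
16.275 [540.5 303.4 259.3] [3.142 0.    0.433] [ 0.8 -0.1  0. ] 76.82687447508184
```

View pics/w11.png

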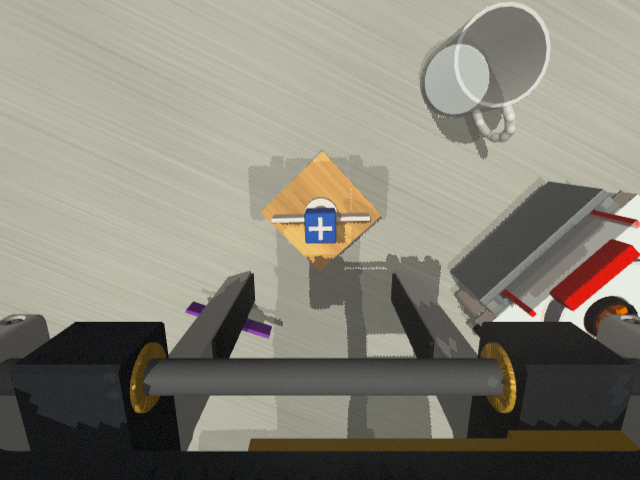

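```bash
python3 - <<'E'
from h import *
import pickle
s,c,im=pickle.load(open("w11.pkl","rb"))
x,y,w,h=260,180,120,90
cv2.imwrite("pics/w11c.png",cv2.resize(im[y:y+h,x:x+w,::-1],None,fx=6,fy=6,interpolation=2))
b=blobs(mask(im,"blue"),40)[0]; print(b[0],b[1],b[2],b[3].min(0),b[3].max(0))
hsv=cv2.cvtColor(im,cv2.COLOR_RGB2HSV); 
wm=((hsv[...,1]<60)&(hsv[...,2]>150)).astype(np.uint8)*255; sub=np.zeros_like(wm); sub[212:243,307:334]=wm[212:243,307:334]
q=blobs(sub,20)[0]; print("cross",q[0],q[1],q[3].min(0),q[3].max(0),onplane(c,[(q[3].min(0)+q[3].max(0))/2],122.5),onplane(c,[q[1]],122.5))
p=onplane(c,[[272,218],[370,217.5]],68);print(np.arctan2(*(p[0]-p[1])[:2][::-1]),p.mean(0),np.linalg.norm(p[0]-p[1]))
E
```

```text
713 [320.2 226.3] ((320.0, 227.0), (30.0, 30.0), 90.0) [305. 212.] [335. 242.]
cross 191 [320.2 227.9] [309. 217.] [331. 239.] [[541.44263338 306.32235566 122.5       ]] [[541.60994737 306.19100058 122.5       ]]
2.0079353810456153 [540.92037096 305.30030065  68.        ] 107.8308250192455
```

View pics/w11c.png

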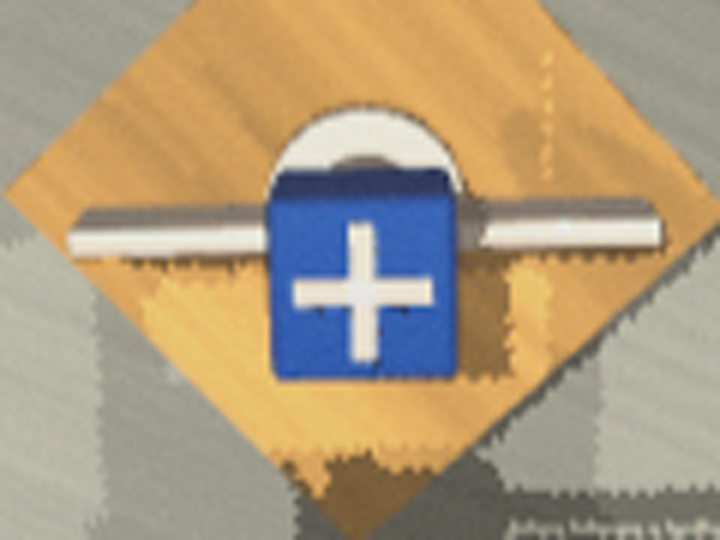

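>>> carry_out(series=[{"delta_pos": [1.3, 2, -60], "turn": [0, 0, 0.003], "hand": 1}, {"delta_pos": [1.3, 2, -120], "turn": [0, 0, 0.003], "hand": 1}, {"delta_pos": [1.3, 2, -150], "turn": [0, 0, 0.003], "hand": 0.8}, {"delta_pos": [1.3, 2, -168], "turn": [0, 0, 0.003], "hand": 0.6}, {"delta_pos": [1.3, 2, -168], "turn": [0, 0, 0.003], "hand": 0.5}, {"delta_pos": [1.3, 2, -168], "turn": [0, 0, 0.003], "hand": 0.5}], squeeze=50)

```text
clock: 17.08
eef_pos: [542.3, 306.3, 93.1]
eef_rot: [-3.142, -0.002, 0.438]
wrist_force: [-0.4, 0.6, -0.0]
finger_gap: 57.6
```

```bash
python3 look.py w12
```

```text
17.075 [542.3 306.3  93.1] [-3.142e+00 -2.000e-03  4.380e-01] [-0.4  0.6 -0. ] 57.586601736174615
```

View pics/w12.png

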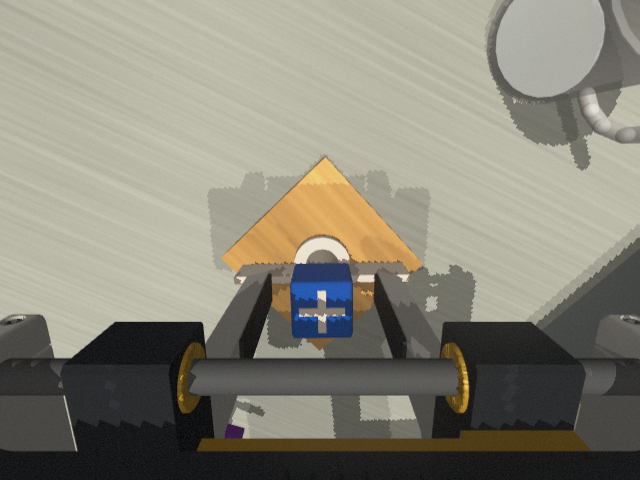

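The knob at (321,310) is centred between the fingers. I'll grip it and lift straight up.

>>> carry_out(series=[{"delta_pos": [0, 0, 0], "turn": [0, 0, 0], "hand": 0}, {"delta_pos": [0, 0, 0], "turn": [0, 0, 0], "hand": 0}, {"delta_pos": [0, 0, 0], "turn": [0, 0, 0], "hand": 0}, {"delta_pos": [0, 0, 0], "turn": [0, 0, 0], "hand": 0}, {"delta_pos": [0, 0, 0], "turn": [0, 0, 0], "hand": 0}], squeeze=50)

```text
clock: 17.75
eef_pos: [541.7, 306.3, 91.8]
eef_rot: [3.142, -0.001, 0.439]
wrist_force: [-0.4, -0.4, 4.3]
finger_gap: 29.4
```

>>> carry_out(series=[{"delta_pos": [0, 0, 6], "turn": [0, 0, 0], "hand": 0}, {"delta_pos": [0, 0, 14], "turn": [0, 0, 0], "hand": 0}, {"delta_pos": [0, 0, 24], "turn": [0, 0, 0], "hand": 0}, {"delta_pos": [0, 0, 40], "turn": [0, 0, 0], "hand": 0}, {"delta_pos": [0, 0, 80], "turn": [0, 0, 0], "hand": 0}, {"delta_pos": [0, 0, 130], "turn": [0, 0, 0], "hand": 0}, {"delta_pos": [0, 0, 189], "turn": [0, 0, 0], "hand": 0}, {"delta_pos": [0, 0, 189], "turn": [0, 0, 0], "hand": 0}])

```text
clock: 18.75
eef_pos: [542.5, 306.7, 286.6]
eef_rot: [-3.141, -0.009, 0.439]
wrist_force: [0.8, 0.1, -1.6]
finger_gap: 29.8
```

```bash
python3 look.py w13; python3 - <<'E'
from h import *
im=camera("scene");cv2.imwrite("pics/scene9.png",im[:,:,::-1])
E
```

```text
18.75 [542.5 306.7 286.6] [-3.141 -0.009  0.439] [ 0.8  0.1 -1.6] 29.812808825003856
```

View pics/w13.png

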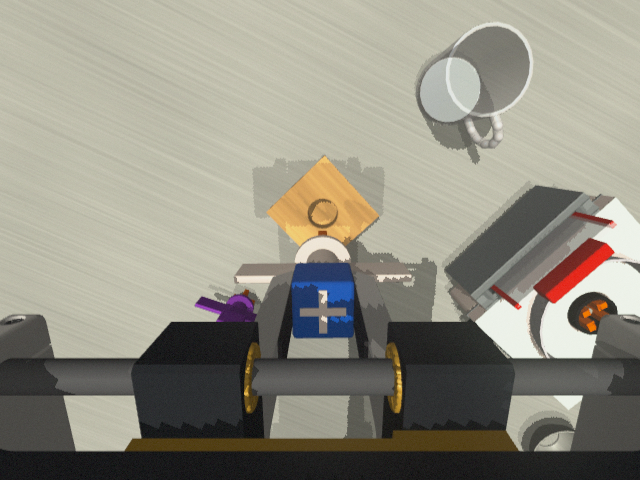

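View pics/scene9.png

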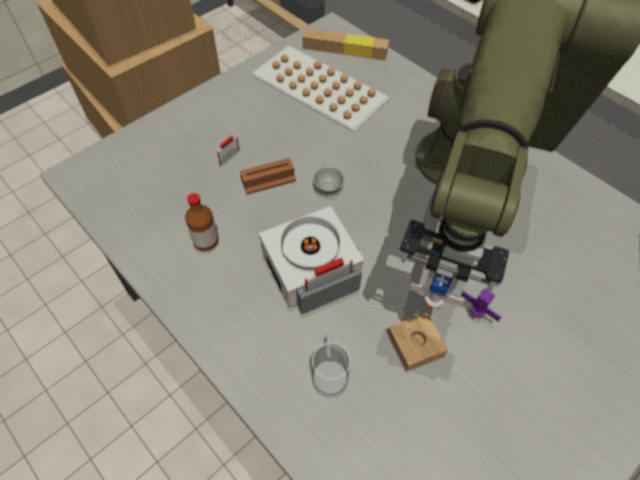

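>>> carry_out(series=[{"delta_pos": [-3, -52, -5], "turn": [0, 0, 0.07], "hand": 0}, {"delta_pos": [-6, -104, -10], "turn": [0, 0, 0.14], "hand": 0}, {"delta_pos": [-9, -156, -15], "turn": [0, 0, 0.21], "hand": 0}, {"delta_pos": [-12, -208, -20], "turn": [0, 0, 0.28], "hand": 0}, {"delta_pos": [-15, -260, -25], "turn": [0, 0, 0.35], "hand": 0}, {"delta_pos": [-18, -312, -30], "turn": [0, 0, 0.42], "hand": 0}, {"delta_pos": [-21, -364, -30], "turn": [0, 0, 0.48], "hand": 0}, {"delta_pos": [-25, -414, -30], "turn": [0, 0, 0.52], "hand": 0}])

```text
clock: 19.85
eef_pos: [515.5, -109.4, 249.0]
eef_rot: [-3.139, 0.001, 0.96]
wrist_force: [0.9, 0.1, -1.3]
finger_gap: 30.0
```

>>> carry_out(series=[{"delta_pos": [0, 0, 0], "turn": [0, 0, 0], "hand": 0}, {"delta_pos": [0, 0, 0], "turn": [0, 0, 0], "hand": 0}, {"delta_pos": [0, 0, 0], "turn": [0, 0, 0], "hand": 0}, {"delta_pos": [0, 0, 0], "turn": [0, 0, 0], "hand": 0}])

```text
clock: 20.35
eef_pos: [516.6, -107.0, 250.3]
eef_rot: [-3.141, 0.0, 0.96]
wrist_force: [-0.0, 0.4, -1.7]
finger_gap: 29.7
```

```bash
python3 look.py w14
```

```text
20.35 [ 516.6 -107.   250.3] [-3.141  0.     0.96 ] [-0.   0.4 -1.7] 29.693938543493985
```

View pics/w14.png

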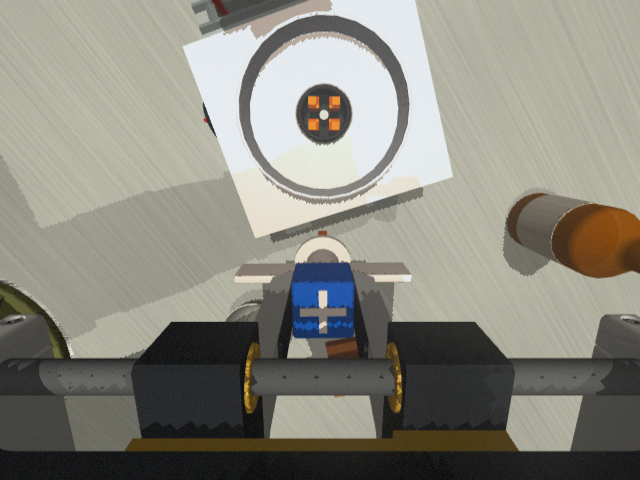

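```bash
python3 - <<'E'
from h import *
import pickle
s,c,im=pickle.load(open("w14.pkl","rb"))
x,y,w,h=288,75,75,75
cv2.imwrite("pics/w14c.png",cv2.resize(im[y:y+h,x:x+w,::-1],None,fx=8,fy=8,interpolation=2))
hs=cv2.cvtColor(im,cv2.COLOR_RGB2HSV)
for vmin in (120,200):
    m=((hs[...,0]>=4)&(hs[...,0]<20)&(hs[...,1]>150)&(hs[...,2]>vmin)).astype(np.uint8)*255
    m[:80]=0;m[150:]=0;m[:,:290]=0;m[:,360:]=0
    W=[]
    for b in blobs(m,15): 
        w=onplane(c,[b[1]],112)[0,:2]; W.append(w);print(b[0],b[1],b[3].min(0),b[3].max(0),w.round(1))
    W=np.array(W[:4]);C=W.mean(0);a=np.arctan2(*(W-C)[:,::-1].T);print("C",C,"diag",np.mod(a,np.pi/2).round(3),"arm",np.mod(a+np.pi/4,np.pi/2).round(3),np.linalg.norm(W-C,axis=1))
P=s["eef_pos"]; print(P, "foot proj",proj(c,P+[0,0,16.5-86]),"shoulder",proj(c,P+[0,0,16.5-60]))
E
```

```text
131 [313.1 101.6] [308.  96.] [318. 108.] [575.2  -9. ]
131 [334.  101.7] [329.  96.] [339. 108.] [590.  -19.5]
121 [313. 124.] [308. 119.] [318. 129.] [564.5 -24. ]
116 [333.8 123.9] [329. 119.] [339. 129.] [579.5 -34.4]
C [577.27853554 -21.7192349 ] diag [0.162 0.174 0.173 0.172] arm [0.947 0.96  0.959 0.957] [12.8682339  12.89430567 13.02308262 12.87982733]
107 [333.7 123.9] [329. 119.] [339. 129.] [579.4 -34.4]
97 [313.  123.8] [309. 119.] [318. 129.] [564.5 -23.8]
94 [313.4 100.9] [308.  97.] [318. 107.] [575.7  -8.7]
82 [334.4 100.8] [330.  97.] [339. 107.] [590.7 -19.1]
C [577.59408777 -21.49447316] diag [0.14  0.177 0.144 0.182] arm [0.926 0.963 0.929 0.968] [12.99174747 13.25386191 12.9201204  13.30023735]
[ 516.56975692 -106.9720243   250.34776756] foot proj [[322.6358366  250.38232501]] shoulder [[322.63990681 261.26046009]]
```

View pics/w14c.png

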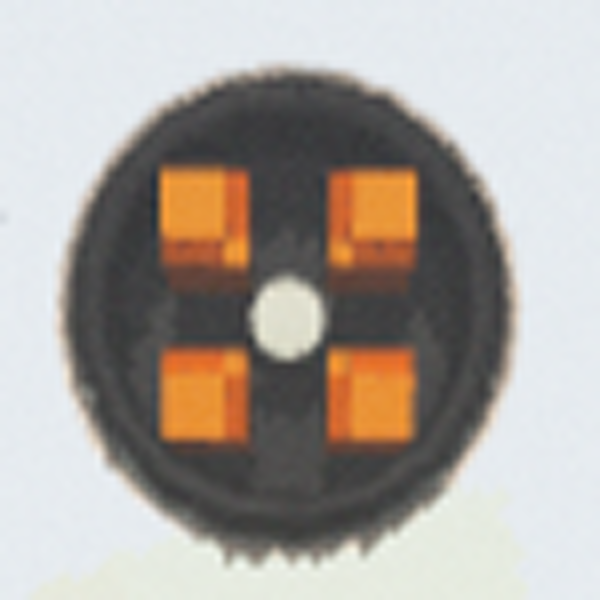

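```bash
python3 - <<'E'
from h import *
import pickle
s,c,im=pickle.load(open("w14.pkl","rb"))
print("C",onplane(c,[[323.6,112.6]],112))
P=s["eef_pos"];u=np.array([np.cos(.96),np.sin(.96),0])
for dx in (0,1,2): print(dx,proj(c,[P+[0,0,16.5-86]+(16+dx)*u,P+[0,0,16.5-60]+(19+dx)*u,P+[0,0,31.5]+(15+dx)*u]).round(1).tolist())
cv2.imwrite("pics/w14d.png",cv2.resize(im[220:345,260:390,::-1],None,fx=4.5,fy=4.5,interpolation=2))
E
```

```text
C [[577.50408433 -21.58836769 112.        ]]
0 [[322.6, 229.8], [322.6, 234.3], [322.6, 281.9]]
1 [[322.6, 228.5], [322.6, 232.8], [322.6, 279.9]]
2 [[322.6, 227.2], [322.6, 231.4], [322.6, 277.8]]
```

View pics/w14d.png

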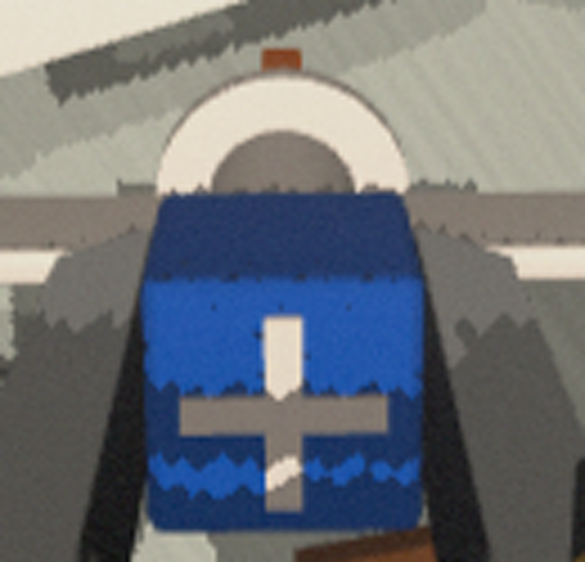

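>>> carry_out(series=[{"delta_pos": [31, 43, 0], "turn": [0, 0, 0], "hand": 0}, {"delta_pos": [61, 85.6, 0], "turn": [0, 0, 0], "hand": 0}, {"delta_pos": [61, 85.6, -25], "turn": [0, 0, 0], "hand": 0}, {"delta_pos": [61, 85.6, -50], "turn": [0, 0, 0], "hand": 0}, {"delta_pos": [61, 85.6, -60], "turn": [0, 0, 0], "hand": 0}, {"delta_pos": [61, 85.6, -60], "turn": [0, 0, 0], "hand": 0}, {"delta_pos": [61, 85.6, -60], "turn": [0, 0, 0], "hand": 0}])

```text
clock: 21.28
eef_pos: [577.9, -22.3, 191.6]
eef_rot: [3.14, -0.001, 0.959]
wrist_force: [-0.8, 0.9, -1.0]
finger_gap: 29.5
```

```bash
python3 look.py w15;python3 - <<'E'
from h import *
im=camera("scene");cv2.imwrite("pics/scene10c.png",cv2.resize(im[180:300,250:370,::-1],None,fx=5,fy=5,interpolation=2))
E
```

```text
21.275 [577.9 -22.3 191.6] [ 3.14e+00 -1.00e-03  9.59e-01] [-0.8  0.9 -1. ] 29.500907484412103
```

View pics/scene10c.png

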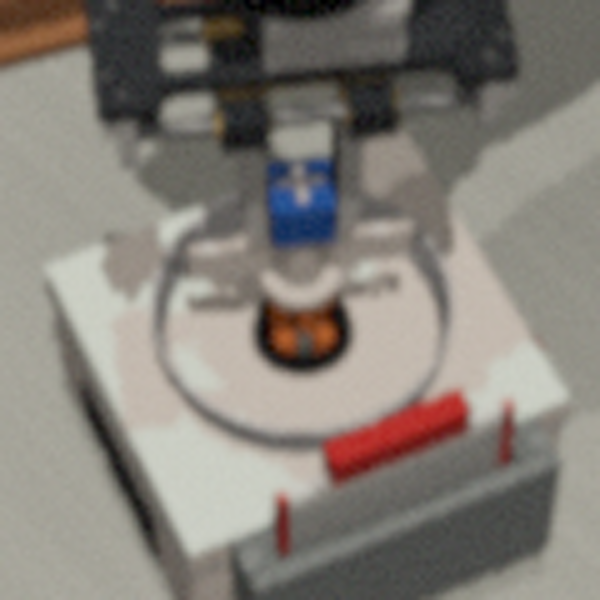

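View pics/w15.png

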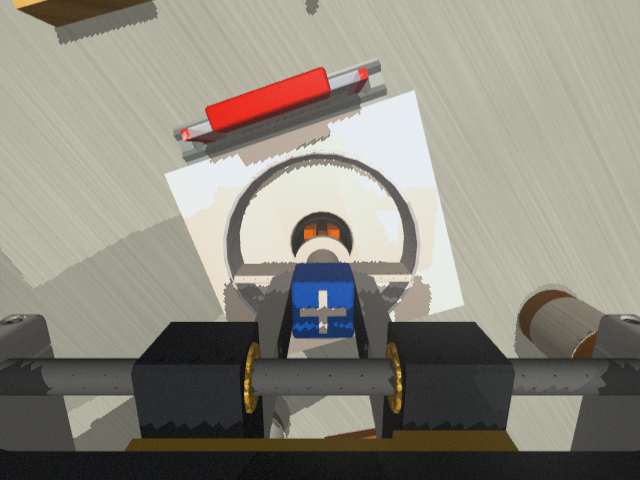

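The paddle is over the coupling and lined up. I'll lower it into the socket.

>>> carry_out(series=[{"delta_pos": [0, 0, -6], "turn": [0, 0, 0], "hand": 0}, {"delta_pos": [0, 0, -11], "turn": [0, 0, 0], "hand": 0}, {"delta_pos": [0, 0, -15], "turn": [0, 0, 0], "hand": 0}, {"delta_pos": [0, 0, -19], "turn": [0, 0, 0], "hand": 0}, {"delta_pos": [0, 0, -19], "turn": [0, 0, 0], "hand": 0}])

```text
clock: 22.0
eef_pos: [577.4, -22.2, 171.1]
eef_rot: [-3.141, 0.0, 0.959]
wrist_force: [-1.3, 0.1, -1.0]
finger_gap: 29.8
```

It's meshed, 10 mm in without force. I'll press it home.

>>> carry_out(series=[{"delta_pos": [0, 0, -5], "turn": [0, 0, 0], "hand": 0}, {"delta_pos": [0, 0, -9], "turn": [0, 0, 0], "hand": 0}, {"delta_pos": [0, 0, -13], "turn": [0, 0, 0], "hand": 0}, {"delta_pos": [0, 0, -16], "turn": [0, 0, 0], "hand": 0}, {"delta_pos": [0, 0, -16], "turn": [0, 0, 0], "hand": 0}, {"delta_pos": [0, 0, -16], "turn": [0, 0, 0], "hand": 0}])

```text
clock: 22.75
eef_pos: [577.8, -22.2, 156.3]
eef_rot: [3.14, -0.001, 0.959]
wrist_force: [-2.1, 0.6, 8.2]
finger_gap: 29.5
```

>>> carry_out(series=[{"delta_pos": [0, 0, -1.5], "turn": [0, 0, 0], "hand": 0}, {"delta_pos": [0, 0, -3], "turn": [0, 0, 0], "hand": 0}, {"delta_pos": [0, 0, -3.5], "turn": [0, 0, 0], "hand": 0}, {"delta_pos": [0, 0, -3.5], "turn": [0, 0, 0], "hand": 0}, {"delta_pos": [0, 0, -3.5], "turn": [0, 0, 0], "hand": 0}, {"delta_pos": [0, 0, -3.5], "turn": [0, 0, 0], "hand": 0}])

```text
clock: 23.5
eef_pos: [578.2, -22.2, 156.0]
eef_rot: [3.138, -0.002, 0.959]
wrist_force: [-13.1, 1.5, 36.3]
finger_gap: 29.5
```

```bash
python3 look.py w16;python3 - <<'E'
from h import *
im=camera("scene");cv2.imwrite("pics/scene11c.png",cv2.resize(im[180:300,250:370,::-1],None,fx=5,fy=5,interpolation=2))
print(read_state()["wrist_force"],read_state()["eef_pos"])
E
```

```text
23.5 [578.2 -22.2 156. ] [ 3.138e+00 -2.000e-03  9.590e-01] [-13.1   1.5  36.3] 29.516172281750595
[-12.35625861   1.27419603  36.61590597] [578.20732404 -22.1663618  156.06005971]
```

View pics/scene11c.png

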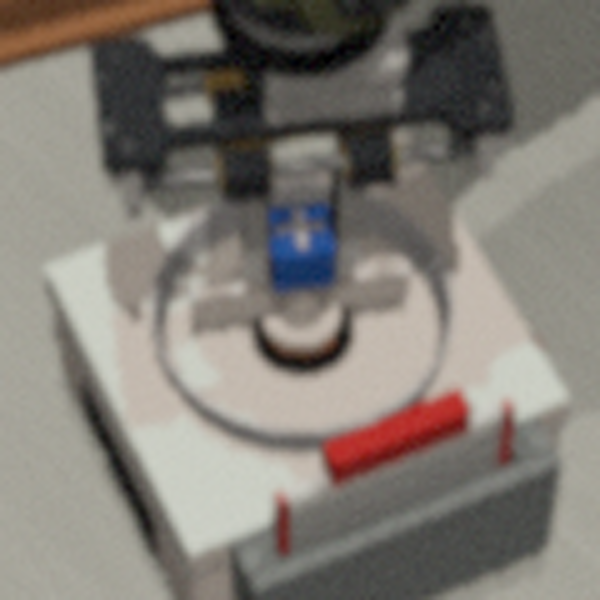

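View pics/w16.png

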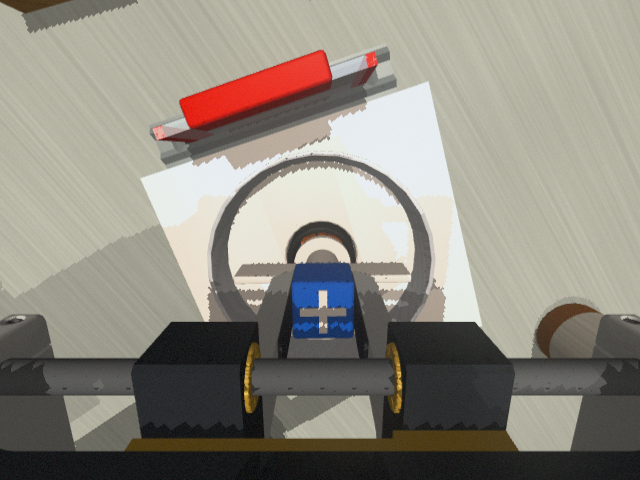

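The paddle is on a hard stop at TCP z≈156, where fully home should be 155.5. I'll ease the push a little and hand in.

>>> carry_out(series=[{"delta_pos": [0, 0, 1], "turn": [0, 0, 0], "hand": 0}, {"delta_pos": [0, 0, 1], "turn": [0, 0, 0], "hand": 0}, {"delta_pos": [0, 0, 1], "turn": [0, 0, 0], "hand": 0}, {"delta_pos": [0, 0, 1], "turn": [0, 0, 0], "hand": 0}])

```text
clock: 24.1
eef_pos: [578.1, -22.2, 156.1]
eef_rot: [3.139, -0.002, 0.959]
wrist_force: [-9.5, 1.3, 28.4]
finger_gap: 29.6
```

```bash
python3 -c "
from cell import *
s=read_state();print(s['clock'],s['eef_pos'],s['wrist_force'],s['finger_gap'])
if 15<s['wrist_force'][2]<40 and abs(s['eef_pos'][2]-156)<1: print(sign_off())"
```

```text
24.1 [578.10645593 -22.19553174 156.10910048] [-9.52444951  1.34781004 28.38198957] 29.647329609575465
the job is handed in; nothing more can be done
None
```

I put the splash guard in the machine's slot and let go of it, then meshed the paddle with the coupling. I handed in at 24.1 s, still gripping the knob and pressing down; `sign_off` reports no verdict.

- **Guard:** On the first try it had tilted about 0.15 rad in the grip and caught on the slot's end lip. I raised it, tilted the tool to bring it upright and inserted it cleanly. Pressing on it afterwards with closed fingers met the bar top at z ≈ 170 mm, which is the height for fully home. Two checks disagreed slightly: my reading of the bar's corners in the scene camera suggested it could sit several mm high. The wrist view put it about 1.5 mm along the slot from my estimate, inside the 12 mm limit.
- **Paddle:** The foot slid 10 mm into the coupling without force. It then compressed the spring to a hard stop at TCP z ≈ 156 mm, against 155.5 mm expected. At hand-in the wrist felt 28 N upward with the fingers closed on the knob at 29.6 mm (grip set to 50 N).
- **Bystanders:** I touched neither the jug, the oil bottle nor the bowl, and all three looked unmoved in the pictures I viewed. I did not measure them again at the end.

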